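Load the label unwinder from the safety hooks

ROBOT

A 7-joint arm with a two-finger parallel gripper is mounted at the origin on the work surface. World frame = base frame: x ahead of the robot, y to its left, z up, the work surface at z = 0. Lengths are in m, angles in rad, forces in N, time in s.
With the tool pointing down it reaches from about 0.4 to 0.875 m from the base axis. Payload 6.5 kg.
Tool frame: the origin (TCP) lies at the very end of the fingers, on their centre line; the grasp point (between the pads) lies 19 mm behind it; z points along the fingers, y is the direction in which the jaws open and shut (so a half turn about z gives the same grasp; the last joint's range is limited). The gripper opens to 88 mm and grips with 3 to 60 N. Pads are 18 mm wide; open, the fingers measure 123 mm over their backs; the gripper's body (75 mm by 187 mm) begins 45 mm behind the grasp point.
Start: joints at [1.189, 0.536, -0.004, 1.538, 0.003, 1.067, -0.071], TCP at [0.202, -0.618, 0.239] pointing down, gripper open.
Joint ranges: [-2.7, 2.7], [-0.37, 2.16], [-1.27, 1.26], [0.24, 2.4], [-1.31, 4.45], [0.19, 1.91], [-2.76, 2.76]. Speed limits (rad/s): [2.39, 2.39, 3.14, 3.14, 3.14, 3.14, 3.14].

INTERFACE

Orientations are given as [roll, pitch, yaw] about the fixed x, y, z axes, in that order (R = Rz(yaw) Ry(pitch) Rx(roll)).
In Python, from rig import ctrl, cams gives the robot as it stands. The module is installed in compiled form; this text tells all that it offers.
- The arm moves only by the tool arm_command, never from a script. Its argument "series" is a list of rows, each an object with "dp": the shift along the tool's x, y, z in cm, a list of three; "spin": the turn about the tool's z in degrees. In form: [{"dp": [tx, ty, tz], "spin": spin}, ...]. A call has 1 to 8 rows; each row shifts and turns the commanded pose from where the row before left it, along the tool's axes as they then stand; what a row does not reach is not made up. A row lasts 1/10 s, in which the tool goes at most 50 mm and 8.59 degrees, less where a joint would pass 70% of its speed; a pose out of reach is approached as far as the arm can. A call with a gripper value outside its range is refused whole. "claw" is the gripper command: -1 is shut, 1 is fully open, values between are in proportion, set as the call begins (left out, the last holds). The fingers move at their own pace and stop on an object; "grip_force" is the grip in N (left out, the last holds). Time passes only in rows, so rows that do not move let the fingers close. It gives the time, the measured TCP pose, the force and the opening at its end, in the units of the state.
- ctrl.get_obs(): the state, without advancing time (a new reading comes with each control period).
- cams.get_image(name): name is "side" or "top"; returns a dict with "frame" (400x640x3 uint8, red, green, blue), "fx", "fy", "cx", "cy" (pixels), "R" (3x3) and "t" (3): a world point X has camera coordinates R X + t. Camera axes: x right, y down, z forward; pixel columns grow to the right and rows downward; lengths in m; the calibration is good to about 2 mm. A picture is of the moment at which its call begins. There is no depth.
- ctrl.hand_in(): hands the job in, once; it reports no verdict.
The state is a dict: "t": time; "qpos": joint angles; "qvel": joint speeds; "joint_efforts": joint torques, N m; "ee_pos": TCP position; "ee_rot": TCP orientation; "contact_force": force on the tool from outside, world axes, zero at the start; "ft_torque": the same for the moment, N m; "opening": finger opening in m.
Only numpy, scipy, OpenCV 4.12 (cv2) and the standard library are available. Lean on these libraries where they do the work, as an engineer would, in place of code of your own. Each camera call takes 0.05 s, during which the arm holds its last target. There are 200 camera calls.

TASK

Load the label unwinder: take every full reel off its safety hook, pressing the sprung keeper open with the reel itself before lifting it off and not wrenching it, and lower each onto a spindle of its own until it sits fully home. When all the reels are on, swing the lock lever fully over to its far side. Also clear the empty core tubes from the bench into the white tray, and leave everything else on the bench where it is.

Things in the scene. Friction and masses are not known exactly. Their poses are not given: they have to be found in the camera images.
- reel_a: full label reel in a wire yoke, 189 mm tall, 0.3 kg (None if absent); origin: centre of underside. Paper drum 64 mm across, z 0-50 mm, 23 mm bore through. Two 8 mm steel rods at y +/-26 rise from it to a black grip plate: 12 mm thick (x), 64 wide (y), z 165-189; pinch it across x from above. 8 mm hanging bar along y at z 102. Starts hung on its letter's hook, axes as the hook's
- reel_b: full label reel in a wire yoke, 189 mm tall, 0.3 kg (None if absent); origin: centre of underside. Paper drum 64 mm across, z 0-50 mm, 23 mm bore through. Two 8 mm steel rods at y +/-26 rise from it to a black grip plate: 12 mm thick (x), 64 wide (y), z 165-189; pinch it across x from above. 8 mm hanging bar along y at z 102. Starts hung on its letter's hook, axes as the hook's
- reel_c: full label reel in a wire yoke, 189 mm tall, 0.3 kg (None if absent); origin: centre of underside. Paper drum 64 mm across, z 0-50 mm, 23 mm bore through. Two 8 mm steel rods at y +/-26 rise from it to a black grip plate: 12 mm thick (x), 64 wide (y), z 165-189; pinch it across x from above. 8 mm hanging bar along y at z 102. Starts hung on its letter's hook, axes as the hook's
- hook_a: fixed safety hook on a stand; origin on the bench under the seat; x points from tip to column. Arm 12 mm wide (y), z 136-146 mm, from the column (16 mm thick, x 75) to an upturned tip at x -14 to -6, top z 166. Shank on the arm at x 26-36, up to z 192. Foot plate x 35-135, 90 wide, 12 high. The hung reel's bar rests on the arm at x 0, z 150 (centre)
- keeper_a (a joint): hook's sprung flap, hinged at x 16, z 186 mm; 0 = shut over the bar, cannot open upward; grows as its end swings down and back (to 1.5). Its 6 mm cross pin (y +/-34, x 9, z 178) is pressed by the reel's rods, 2-6 N: push the reel level 15-17 mm to +x (reads over 1), lift 22-28 mm there, go 55+ mm to -x of the seat at that height, then up. Springs shut after
- hook_b: fixed safety hook on a stand; origin on the bench under the seat; x points from tip to column. Arm 12 mm wide (y), z 136-146 mm, from the column (16 mm thick, x 75) to an upturned tip at x -14 to -6, top z 166. Shank on the arm at x 26-36, up to z 192. Foot plate x 35-135, 90 wide, 12 high. The hung reel's bar rests on the arm at x 0, z 150 (centre)
- keeper_b (a joint): hook's sprung flap, hinged at x 16, z 186 mm; 0 = shut over the bar, cannot open upward; grows as its end swings down and back (to 1.5). Its 6 mm cross pin (y +/-34, x 9, z 178) is pressed by the reel's rods, 2-6 N: push the reel level 15-17 mm to +x (reads over 1), lift 22-28 mm there, go 55+ mm to -x of the seat at that height, then up. Springs shut after
- hook_c: fixed safety hook on a stand; origin on the bench under the seat; x points from tip to column. Arm 12 mm wide (y), z 136-146 mm, from the column (16 mm thick, x 75) to an upturned tip at x -14 to -6, top z 166. Shank on the arm at x 26-36, up to z 192. Foot plate x 35-135, 90 wide, 12 high. The hung reel's bar rests on the arm at x 0, z 150 (centre)
- keeper_c (a joint): hook's sprung flap, hinged at x 16, z 186 mm; 0 = shut over the bar, cannot open upward; grows as its end swings down and back (to 1.5). Its 6 mm cross pin (y +/-34, x 9, z 178) is pressed by the reel's rods, 2-6 N: push the reel level 15-17 mm to +x (reads over 1), lift 22-28 mm there, go 55+ mm to -x of the seat at that height, then up. Springs shut after
- unwinder: fixed white base plate of the label unwinder, 90 x 310 x 20 mm (x, y, z), with three upright steel spindles along its y; origin at the centre of its underside, z up
- spindle_0 (a point): foot of a spindle, on the top face of the base (20 mm above the bench), at y = -105 mm of the unwinder. The spindle is 20 mm thick, 46 mm tall, its last 12 mm tapering to 8 mm
- spindle_1 (a point): foot of a spindle, on the top face of the base (20 mm above the bench), at y = 0 mm of the unwinder. The spindle is 20 mm thick, 46 mm tall, its last 12 mm tapering to 8 mm
- spindle_2 (a point): foot of a spindle, on the top face of the base (20 mm above the bench), at y = 105 mm of the unwinder. The spindle is 20 mm thick, 46 mm tall, its last 12 mm tapering to 8 mm
- lock_lever (a joint): lever of the lock box: 0 = leaning 0.5 rad towards its box's -x, 1.0 rad = leaning 0.5 rad towards +x (locked); stays where it is left, about 1 N at the knob. Arm 80 mm from a pivot 22 mm above the bench to the centre of a 26 mm black ball knob
- lock_lever_base: fixed white lock box, 70 x 50 x 25 mm, under the lever; origin at the centre of its underside; the lever swings in its x-z plane, over its origin, from -x to +x
- core_tray: fixed open white tray, 150 x 180 x 45 mm (x, y, z), walls and floor 4 mm; origin at the centre of its underside
- core_a: empty brown cardboard core tube, 50 mm across, 60 mm tall, bore 24 mm, 60 g, standing on the bench (None when absent); origin at the centre of its underside, z along the tube
- core_b: empty brown cardboard core tube, 50 mm across, 60 mm tall, bore 24 mm, 60 g, standing on the bench (None when absent); origin at the centre of its underside, z along the tube
- amber_bottle: bystander, loose: amber reagent bottle, 64 mm across, 140 mm tall; origin at the centre of its underside
- dish_stack: bystander, loose: stack of clear dishes, 60 mm across, 30 mm tall; origin at the centre of its underside

How it is judged:
By the outcome, as a careful person would: the job done as asked, in the order asked, and still so for the second after the job is handed in, with the robot touching nothing.
Of reel_a, reel_b, reel_c only 2 to 3 are there at a start; the rules pass over those that are not, and their reading is None.
Of core_a, core_b only 1 to 2 are there at a start; the rules pass over those that are not, and their reading is None.
At some moment in a run one of core_a, core_b may be knocked a few centimetres aside while the robot is not near it.
It also fails if it takes over 210 s, if anything falls off the work surface, if the arm or the gripper's body presses on something with over 40 N, if the wrist force passes 120 N, or if a joint passes its speed limit or range.

## Working session

There is one attempt and no reset: what is moved stays moved. The work goes in short steps, Python scripts to look and compute and a tool call to move; the robot and the scene stay as the last step left them, time stands still between calls to the robot, and variables do not carry over. Pictures are saved under pics/ and viewed, about 12 in all and at most 16, crops included, and the job is handed in when it is done.

Besides the shell and the picture viewer there is one more tool, called after "Emit:" as name(argument=value, ...) on one line, values as JSON. arm_command: Moves the arm, as the interface text tells. Its arguments: {"type":"object","properties":{"series":{"type":"array","items":{"type":"object","properties":{"dp":{"type":"array","items":{"type":"number"}},"spin":{"type":"number"}}}},"claw":{"type":"number"},"grip_force":{"type":"number"}},"required":["series"]}

```bash
mkdir -p pics; python3 - <<'E'
from rig import ctrl,cams
import cv2
for n in("top","side"):
    d=cams.get_image(n);cv2.imwrite(f"pics/{n}0.png",d["frame"][:,:,::-1])
    print(n,d["fx"],d["cx"],d["cy"],d["R"],d["t"])
o=ctrl.get_obs();print(o)
E
```

```text
top 479.94088534857485 310.9817181489153 205.4258328015858 [[ 0.03192088 -0.99948775  0.00230075]
 [-0.974992   -0.03164492 -0.21997546]
 [ 0.21993558  0.0047786  -0.97550269]] [0.0664435  0.54673322 1.24658989]
side 382.5328452393249 322.9915566082348 195.9609231169009 [[-0.88528917 -0.46492397 -0.01043037]
 [-0.3539145   0.68812025 -0.63343117]
 [ 0.30167468 -0.55707829 -0.77372874]] [0.4928369  0.20977807 1.00179074]
{'t': 0.1, 'qpos': array([ 1.18877754,  0.53705801, -0.0044449 ,  1.53871798,  0.00264322,
        1.0673117 , -0.071237  ]), 'qvel': array([-0.00170951, -0.00210216,  0.00075279, -0.00280493,  0.00072788,
        0.00088676, -0.0004239 ]), 'joint_efforts': array([ 3.96842646e-03, -5.72068870e+01,  9.94368754e-01, -2.52229750e+01,
       -5.61392040e-02,  1.34377345e-02,  3.47912760e-05]), 'ee_pos': array([ 0.20170394, -0.61735726,  0.23796961]), 'ee_rot': array([-3.14010996e+00,  1.45156824e-04,  3.15879764e-01]), 'contact_force': array([-0.23510045, -0.30079641, -0.40183117]), 'ft_torque': array([0.0221139 , 0.04097505, 0.06006745]), 'opening': 0.08780192186684785}
```

View pics/top0.png

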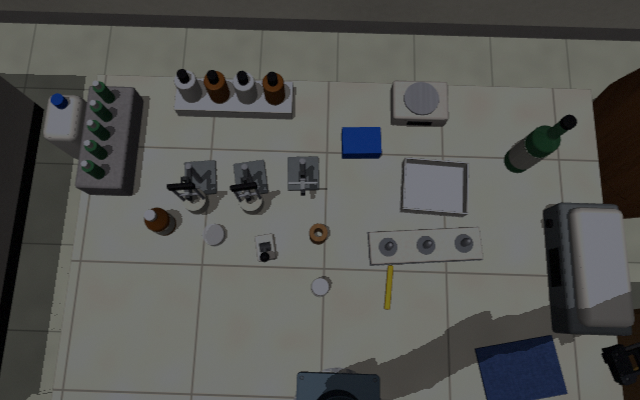

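View pics/side0.png

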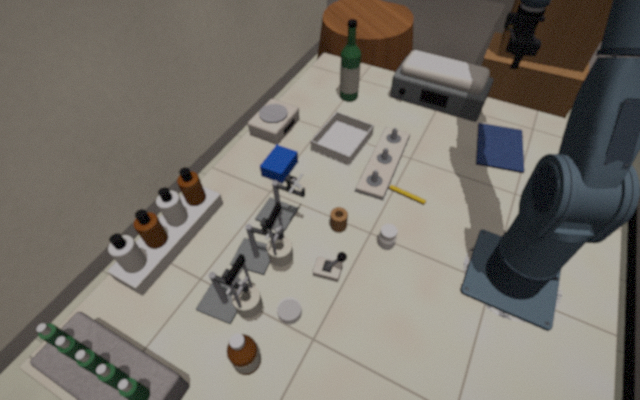

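```bash
cat > h.py <<'E'
from rig import ctrl,cams
import cv2,numpy as np
def grab(n): return cams.get_image(n)
def crop(d,x0,y0,x1,y1,s,name):
    im=d["frame"][y0:y1,x0:x1,::-1]
    im=cv2.convertScaleAbs(cv2.resize(im,None,fx=s,fy=s,interpolation=cv2.INTER_CUBIC),alpha=1.7)
    for x in range((x0//10+1)*10,x1,10):
        cv2.line(im,((x-x0)*s,0),((x-x0)*s,4 if x%50 else 12),(0,0,255),1)
        if x%20==0: cv2.putText(im,str(x),((x-x0)*s,16),0,.35,(0,0,255),1)
    for y in range((y0//10+1)*10,y1,10):
        cv2.line(im,(0,(y-y0)*s),(4,(y-y0)*s),(0,0,255),1)
        if y%20==0: cv2.putText(im,str(y),(6,(y-y0)*s+4),0,.35,(0,0,255),1)
    cv2.imwrite("pics/"+name,im)
def ray(d,u,v,z):
    R,t=np.array(d["R"]),np.array(d["t"]);c=-R.T@t
    r=R.T@np.array([(u-d["cx"])/d["fx"],(v-d["cy"])/d["fy"],1])
    return (c+r*(z-c[2])/r[2]).round(4)
def proj(d,X):
    p=np.array(d["R"])@X+d["t"];return (p[0]/p[2]*d["fx"]+d["cx"]).round(1),(p[1]/p[2]*d["fy"]+d["cy"]).round(1)
E
python3 - <<'E'
from h import *
d=grab("top");crop(d,145,145,345,295,4,"t1.png");crop(d,345,145,495,265,5,"t2.png")
d=grab("side");crop(d,190,160,350,320,4,"s1.png")
E
```

```text
(no output)
```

View pics/t1.png

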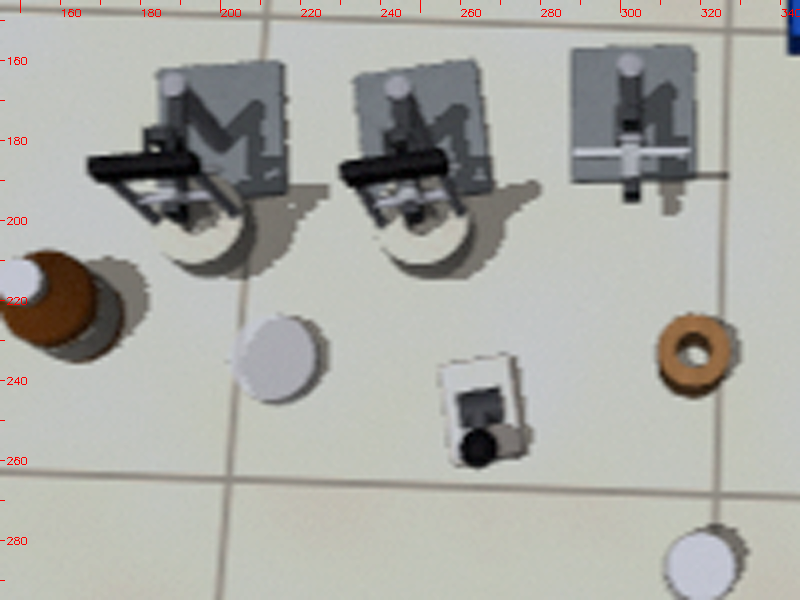

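View pics/t2.png

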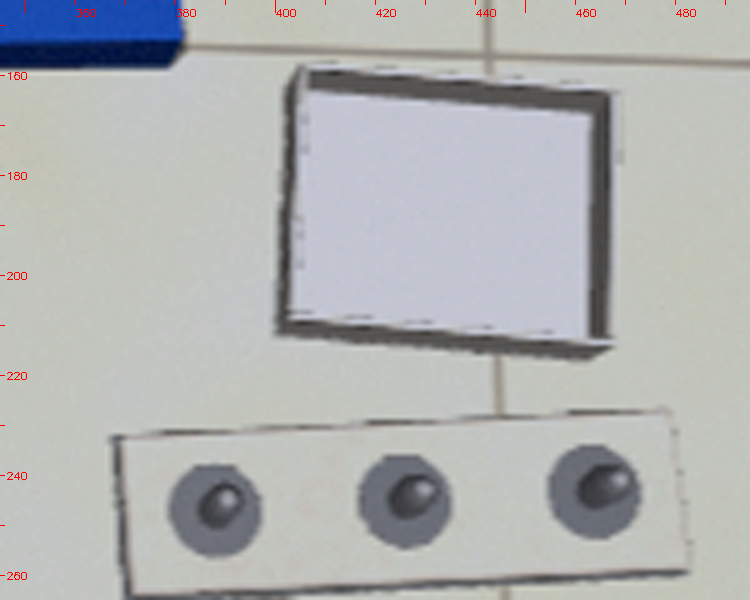

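View pics/s1.png

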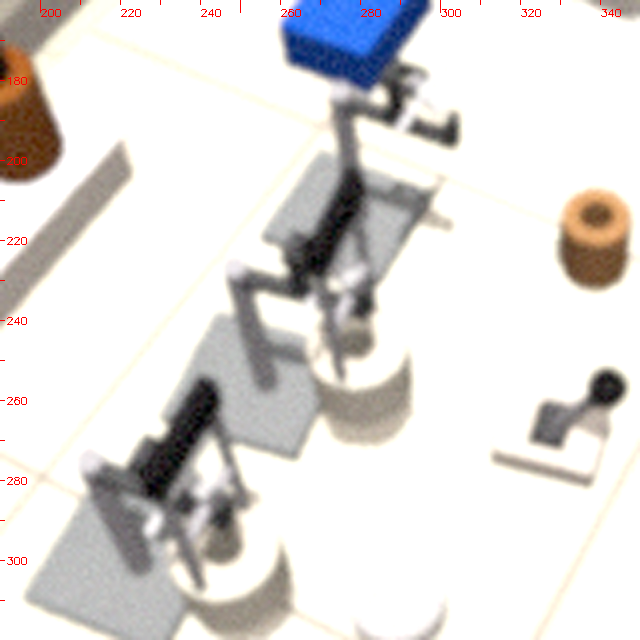

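```bash
cat > fit.py <<'E'
from h import *
from scipy.optimize import least_squares
def fit(d,pts,px,g):
    pts=np.array(pts,float)/1000;px=np.array(px,float)
    def f(p):
        c,s=np.cos(p[2]),np.sin(p[2])
        return np.array([np.array(proj(d,[p[0]+c*q[0]-s*q[1],p[1]+s*q[0]+c*q[1],q[2]]))-u for q,u in zip(pts,px)]).ravel()
    def f2(p):
        R=np.array(d["R"]);c,s=np.cos(p[2]),np.sin(p[2])
        X=np.c_[p[0]+c*pts[:,0]-s*pts[:,1],p[1]+s*pts[:,0]+c*pts[:,1],pts[:,2]]@R.T+d["t"]
        return (X[:,:2]/X[:,2:]*d["fx"]+[d["cx"],d["cy"]]-px).ravel()
    r=least_squares(f2,g);return r.x.round(4),r.fun.round(1)
E
python3 - <<'E'
from fit import *
d=grab("top");s=grab("side")
q=lambda l:np.array(l)/4+145
F=[(135,45,12),(135,-45,12),(35,-45,12)]
print("h1",fit(d,F,q([(158,68),(283,61),(288,193)]),[.6,.3,0]))
print("h2",fit(d,F,q([(355,75),(476,60),(493,191)]),[.6,.2,0]))
P=[(6,32,237),(6,-32,237)]
print("p1",fit(d,P,q([(89,157),(194,150)]),[.6,.3,0]))
print("p2",fit(d,P,q([(341,161),(444,149)]),[.6,.2,0]))
S=[(a,0,150) for a in()]
print("unw",fit(d,[(45,155,20),(45,-155,20),(-45,-155,20),(-45,155,20)],[(367.4,232.4),(478,227),(482.6,259.4),(371,264.4)],[.5,-.2,0]))
for u,v in((216,510),(405,501),(594,492)): print("sp",ray(d,u/5+345,v/5+145,.02))
print("box",fit(d,[(35,25,25),(35,-25,25)],q([(440,366),(512,354)]),[.5,.1,0]),"knob",ray(d,264.5,256.75,.092))
print("core",ray(d,318.25,233.5,.06),"side",ray(s,338,214,.06))
print("tray",ray(d,434.5,187,.01))
# plate tops in side view: centre of black plate guess
print("pl side",ray(s,226+0,270,.225),ray(s,266,216,.225))
print(-np.array(d["R"]).T@d["t"],-np.array(s["R"]).T@s["t"])
E
```

```text
h1 (array([0.542 , 0.3937, 0.1068]), array([ 0.1,  0.1,  0. , -0.3, -0.1,  0.2]))
h2 (array([0.5456, 0.2452, 0.167 ]), array([-0.4, -0. ,  0.3, -0.3,  0.1,  0.3]))
p1 (array([0.5421, 0.3937, 0.1   ]), array([-0.4,  0. ,  0.4, -0. ]))
p2 (array([0.5461, 0.2447, 0.1521]), array([-0.6,  0. ,  0.6, -0.1]))
unw (array([ 0.4499, -0.2335,  0.0815]), array([ 0.2, -0.1,  0.6, -0.1,  0.1, -0.2, -0.9,  0.4]))
sp [ 0.4429 -0.1324  0.02  ]
sp [ 0.4513 -0.2368  0.02  ]
sp [ 0.4597 -0.3414  0.02  ]
box (array([0.4302, 0.2042, 0.1999]), array([ 0., -0., -0.,  0.])) knob [0.3969 0.2    0.092 ]
core [0.4677 0.062  0.06  ] side [0.4739 0.0668 0.06  ]
tray [ 0.6212 -0.267   0.01  ]
pl side [0.5607 0.4072 0.225 ] [0.563  0.2568 0.225 ]
[0.25677011 0.07775383 1.33616681] [0.20833177 0.64285502 0.91313473]
```

Emit:
arm_command(series=[{"dp": [0, 0, -1], "spin": -8}, {"dp": [0, 0, -1], "spin": -8}, {"dp": [0, 0, -1], "spin": -8}, {"dp": [0, 0, -1], "spin": -8}, {"dp": [0, 0, -1], "spin": -8}, {"dp": [0, 0, -1], "spin": -8}, {"dp": [0, 0, -1], "spin": -8}, {"dp": [0, 0, -1], "spin": -8}], claw=1)

```text
t: 1.1
ee_pos: [0.2018, -0.6178, 0.319]
ee_rot: [-3.141, -0.0, 1.439]
contact_force: [-0.4, -0.6, -0.6]
opening: 0.0878
```

Emit:
arm_command(series=[{"dp": [0, 0, 0], "spin": -8}, {"dp": [0, 0, 0], "spin": -8}, {"dp": [0, 0, 0], "spin": -1}, {"dp": [0, 0, 0], "spin": 0}])

```text
t: 1.5
ee_pos: [0.2017, -0.6178, 0.3186]
ee_rot: [3.142, -0.0, 1.726]
contact_force: [0.1, -0.0, 0.1]
opening: 0.0885
```

```bash
cat > plan.py <<'E'
import sys,numpy as np
from rig import ctrl
o=ctrl.get_obs();p=o["ee_pos"];r=o["ee_rot"];y=r[2]
print("t",o["t"],p.round(4),r.round(4),"F",o["contact_force"].round(2),"op",round(o["opening"],4))
for a in sys.argv[1:]:
    T=np.array([float(v) for v in a.split(",")]);d=T[:3]-p
    print(a,"dp cm",(100*np.array([np.cos(y)*d[0]+np.sin(y)*d[1],np.sin(y)*d[0]-np.cos(y)*d[1],-d[2]])).round(2),"spin",np.degrees(y-T[3]).round(1) if len(T)>3 else "")
E
python3 plan.py .545,.245,.31,1.731
```

```text
t 1.5 [ 0.2017 -0.6178  0.3186] [ 3.1415e+00 -3.0000e-04  1.7265e+00] F [ 0.14 -0.01  0.09] op 0.0885
.545,.245,.31,1.731 dp cm [79.92 47.29  0.86] spin -0.3
```

Emit:
arm_command(series=[{"dp": [2, 2, 0]}, {"dp": [3.5, 3.5, 0]}, {"dp": [3.5, 3.5, 0]}, {"dp": [3.5, 3.5, 0]}, {"dp": [3.5, 3.5, 0]}, {"dp": [4, 2.5, 0]}, {"dp": [4, 2.5, 0]}, {"dp": [4, 2.5, 0]}])

```text
$.series[0]: bad value
```

Emit:
arm_command(series=[{"dp": [4.3, 2, 0]}, {"dp": [4.3, 2, 0]}, {"dp": [4.3, 2, 0]}, {"dp": [4.3, 2, 0]}, {"dp": [4.3, 2, 0]}, {"dp": [4.3, 2, 0]}, {"dp": [4.3, 2, 0]}, {"dp": [4.3, 2, 0]}])

```text
$.series[0]: bad value
```

Emit:
arm_command(series=[{"dp": [4.3, 2, 0]}, {"dp": [4.3, 2, 0]}, {"dp": [3, 1.5, 0]}, {"dp": [2, 1, 0]}, {"dp": [1, 0.5, 0]}, {"dp": [0, 0, 0]}])

```text
$.series[0]: bad value
```

```bash
python3 plan.py .546,.245,.207,1.731
```

```text
t 1.5 [ 0.2017 -0.6178  0.3186] [ 3.1415e+00 -3.0000e-04  1.7265e+00] F [ 0.14 -0.01  0.09] op 0.0885
.546,.245,.207,1.731 dp cm [79.9  47.39 11.16] spin -0.3
```

Spin is mandatory.

Emit:
arm_command(series=[{"dp": [2, 2, 0], "spin": 0}, {"dp": [3.5, 3.5, 0], "spin": 0}, {"dp": [3.5, 3.5, 0], "spin": 0}, {"dp": [3.5, 3.5, 0], "spin": 0}, {"dp": [3.5, 3.5, 0], "spin": 0}, {"dp": [4, 2.5, 0], "spin": 0}, {"dp": [4, 2.5, 0], "spin": 0}, {"dp": [4, 2.5, 0], "spin": 0}])

```text
t: 2.3
ee_pos: [0.3902, -0.3024, 0.3189]
ee_rot: [3.141, 0.0, 1.726]
contact_force: [0.7, 0.7, 0.8]
opening: 0.0879
```

Emit:
arm_command(series=[{"dp": [4.3, 2, 0], "spin": 0}, {"dp": [4.3, 2, 0], "spin": 0}, {"dp": [4.3, 2, 0], "spin": 0}, {"dp": [4.3, 2, 0], "spin": 0}, {"dp": [4.3, 2, 0], "spin": 0}, {"dp": [4.3, 2, 0], "spin": 0}, {"dp": [4.3, 2, 0], "spin": 0}, {"dp": [4.3, 2, 0], "spin": 0}])

```text
t: 3.1
ee_pos: [0.4935, 0.0624, 0.3189]
ee_rot: [3.141, 0.0, 1.726]
contact_force: [0.5, -0.9, 0.3]
opening: 0.0881
```

Emit:
arm_command(series=[{"dp": [4.3, 2, 0], "spin": 0}, {"dp": [4.3, 2, 0], "spin": 0}, {"dp": [3, 1.5, 0], "spin": 0}, {"dp": [2, 1, 0], "spin": 0}, {"dp": [1, 0.5, 0], "spin": 0}, {"dp": [0, 0, 0], "spin": 0}])

```text
t: 3.7
ee_pos: [0.5391, 0.2171, 0.3185]
ee_rot: [-3.141, -0.001, 1.73]
contact_force: [-0.5, 0.2, -0.1]
opening: 0.0878
```

```bash
python3 plan.py .546,.245,.207,1.731
```

```text
t 3.7 [0.5391 0.2171 0.3185] [-3.1411e+00 -6.0000e-04  1.7298e+00] F [-0.5   0.2  -0.07] op 0.0878
.546,.245,.207,1.731 dp cm [ 2.64  1.12 11.15] spin -0.1
```

Emit:
arm_command(series=[{"dp": [1.3, 0.6, 1], "spin": 0}, {"dp": [1.3, 0.5, 2], "spin": 0}, {"dp": [0, 0, 2.5], "spin": 0}, {"dp": [0, 0, 2.5], "spin": 0}, {"dp": [0, 0, 2], "spin": 0}, {"dp": [0, 0, 1.1], "spin": 0}, {"dp": [0, 0, 0], "spin": 0}], claw=1)

```text
t: 4.4
ee_pos: [0.5456, 0.2414, 0.2065]
ee_rot: [-3.139, 0.002, 1.727]
contact_force: [-0.4, -0.6, 0.3]
opening: 0.0884
```

```bash
python3 plan.py .546,.245,.207,1.731; python3 - <<'E'
from h import *
d=grab("top");crop(d,205,145,305,265,5,"t3.png")
E
```

```text
t 4.4 [0.5456 0.2414 0.2065] [-3.1392e+00  1.5000e-03  1.7274e+00] F [-0.35 -0.65  0.27] op 0.0884
.546,.245,.207,1.731 dp cm [ 0.35  0.1  -0.05] spin -0.2
```

View pics/t3.png

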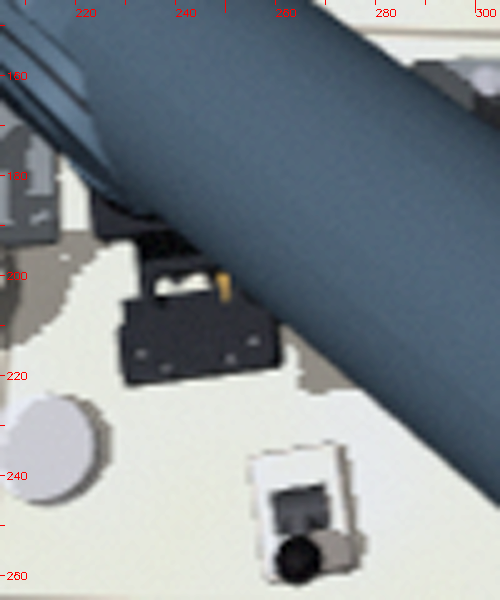

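Emit:
arm_command(series=[{"dp": [0.35, 0.1, 0], "spin": 0}, {"dp": [0, 0, 0], "spin": 0}, {"dp": [0, 0, 0], "spin": 0}])

```text
t: 4.75
ee_pos: [0.5468, 0.2474, 0.2086]
ee_rot: [3.14, -0.0, 1.73]
contact_force: [-0.0, -0.3, -0.0]
opening: 0.0884
```

Emit:
arm_command(series=[{"dp": [0, 0, 0], "spin": 0}, {"dp": [0, 0, 0], "spin": 0}, {"dp": [0, 0, 0], "spin": 0}, {"dp": [0, 0, 0], "spin": 0}, {"dp": [0, 0, 0], "spin": 0}, {"dp": [0, 0, 0], "spin": 0}, {"dp": [0, 0, 0], "spin": 0}, {"dp": [0, 0, 0], "spin": 0}], claw=-1, grip_force=30)

```text
t: 5.55
ee_pos: [0.5465, 0.247, 0.2077]
ee_rot: [-3.142, -0.0, 1.73]
contact_force: [0.4, -0.3, -0.5]
opening: 0.0259
```

```bash
python3 plan.py .546,.245,.207,1.731
```

```text
t 5.55 [0.5465 0.247  0.2077] [-3.1416 -0.      1.7296] F [ 0.39 -0.3  -0.54] op 0.0259
.546,.245,.207,1.731 dp cm [-0.19 -0.08  0.07] spin -0.1
```

Emit:
arm_command(series=[{"dp": [0, 0, 0], "spin": 0}, {"dp": [0, 0, 0], "spin": 0}, {"dp": [0, 0, 0], "spin": 0}, {"dp": [0, 0, 0], "spin": 0}, {"dp": [0, 0, 0], "spin": 0}, {"dp": [0, 0, 0], "spin": 0}])

```text
t: 6.15
ee_pos: [0.5465, 0.2471, 0.2078]
ee_rot: [3.141, -0.0, 1.73]
contact_force: [0.5, 0.5, 0.6]
opening: 0.012
```

```bash
python3 plan.py .546,.245,.207,1.731
```

```text
t 6.15 [0.5465 0.2471 0.2078] [ 3.1415 -0.      1.7296] F [0.5  0.55 0.64] op 0.012
.546,.245,.207,1.731 dp cm [-0.19 -0.08  0.08] spin -0.1
```

Emit:
arm_command(series=[{"dp": [0, 0.2, 0], "spin": 0}, {"dp": [0, 0.3, 0], "spin": 0}, {"dp": [0, 0.3, 0], "spin": 0}, {"dp": [0, 0.3, 0], "spin": 0}, {"dp": [0, 0.3, 0], "spin": 0}, {"dp": [0, 0.2, 0], "spin": 0}, {"dp": [0, 0, 0], "spin": 0}, {"dp": [0, 0, 0], "spin": 0}])

```text
t: 6.95
ee_pos: [0.5608, 0.2499, 0.2076]
ee_rot: [-3.138, 0.0, 1.73]
contact_force: [-6.4, -1.0, 5.1]
opening: 0.0121
```

```bash
python3 plan.py .546,.245,.207,1.731
```

```text
t 6.95 [0.5608 0.2499 0.2076] [-3.1384  0.      1.7304] F [-6.43 -0.99  5.11] op 0.0121
.546,.245,.207,1.731 dp cm [-0.25 -1.54  0.06] spin -0.0
```

Emit:
arm_command(series=[{"dp": [0, 0.15, 0], "spin": 0}, {"dp": [0, 0, 0], "spin": 0}, {"dp": [0, 0, 0], "spin": 0}, {"dp": [0, 0, 0], "spin": 0}])

```text
t: 7.35
ee_pos: [0.5617, 0.2502, 0.2074]
ee_rot: [-3.137, 0.0, 1.731]
contact_force: [-7.8, -0.8, 6.7]
opening: 0.0122
```

```bash
python3 plan.py .546,.245,.207,1.731; python3 - <<'E'
from h import *
d=grab("side");crop(d,220,170,320,290,5,"s2.png")
E
```

```text
t 7.35 [0.5617 0.2502 0.2074] [-3.1373e+00  1.0000e-04  1.7307e+00] F [-7.78 -0.84  6.72] op 0.0122
.546,.245,.207,1.731 dp cm [-0.26 -1.63  0.04] spin -0.0
```

View pics/s2.png

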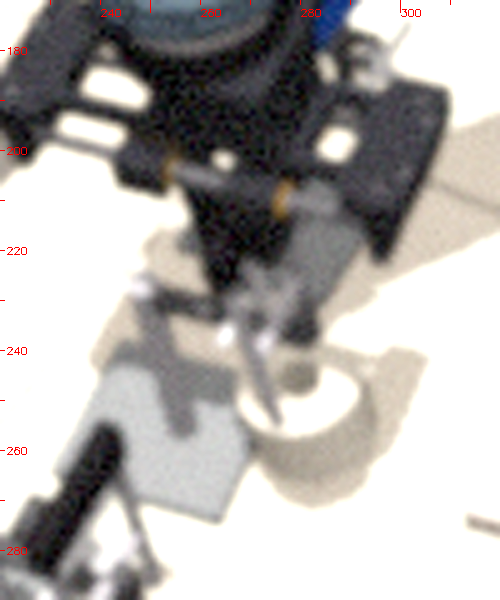

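Emit:
arm_command(series=[{"dp": [0, 0.05, 0], "spin": 0}, {"dp": [0, 0, -0.2], "spin": 0}, {"dp": [0, 0, -0.3], "spin": 0}, {"dp": [0, 0, 0], "spin": 0}, {"dp": [0, 0, 0], "spin": 0}])

```text
t: 7.9
ee_pos: [0.5643, 0.2494, 0.2125]
ee_rot: [-3.141, 0.001, 1.729]
contact_force: [-3.4, -1.5, -1.8]
opening: 0.012
```

```bash
python3 plan.py .546,.245,.207,1.731
```

```text
t 7.9 [0.5643 0.2494 0.2125] [-3.1411e+00  6.0000e-04  1.7292e+00] F [-3.36 -1.46 -1.84] op 0.012
.546,.245,.207,1.731 dp cm [-0.15 -1.88  0.55] spin -0.1
```

Emit:
arm_command(series=[{"dp": [0, -0.15, -0.2], "spin": 0}, {"dp": [0, 0, -0.4], "spin": 0}, {"dp": [0, 0, -0.4], "spin": 0}, {"dp": [0, 0, -0.4], "spin": 0}, {"dp": [0, 0, -0.4], "spin": 0}, {"dp": [0, 0, -0.2], "spin": 0}, {"dp": [0, 0, 0], "spin": 0}])

```text
t: 8.6
ee_pos: [0.5629, 0.2497, 0.2332]
ee_rot: [3.141, 0.0, 1.73]
contact_force: [-1.9, -0.2, -1.1]
opening: 0.0119
```

```bash
python3 plan.py .546,.245,.207,1.731
```

```text
t 8.6 [0.5629 0.2497 0.2332] [3.141  0.     1.7296] F [-1.88 -0.16 -1.15] op 0.0119
.546,.245,.207,1.731 dp cm [-0.19 -1.74  2.62] spin -0.1
```

Emit:
arm_command(series=[{"dp": [0, -0.5, 0], "spin": 0}, {"dp": [0, -1, 0], "spin": 0}, {"dp": [0, -1.3, 0], "spin": 0}, {"dp": [0, -1.3, 0], "spin": 0}, {"dp": [0, -1.3, 0], "spin": 0}, {"dp": [0, -1.3, 0], "spin": 0}, {"dp": [0, -1.1, 0], "spin": 0}, {"dp": [0, 0, 0], "spin": 0}])

```text
t: 9.4
ee_pos: [0.4844, 0.2372, 0.2329]
ee_rot: [-3.142, 0.001, 1.731]
contact_force: [0.7, 0.7, -2.2]
opening: 0.0119
```

Emit:
arm_command(series=[{"dp": [0, 0, -1], "spin": 0}, {"dp": [0, 0, -2], "spin": 0}, {"dp": [0, 0, -3], "spin": 0}, {"dp": [0, 0, -2], "spin": 0}, {"dp": [0, 0, 0], "spin": 0}])

```text
t: 9.9
ee_pos: [0.4879, 0.2387, 0.3162]
ee_rot: [3.135, -0.002, 1.729]
contact_force: [0.7, 0.6, -2.6]
opening: 0.0116
```

```bash
python3 plan.py .4594,-.341,.31 .4594,-.341,.18 .443,-.131,.18
```

```text
t 9.9 [0.4879 0.2387 0.3162] [ 3.1351e+00 -2.3000e-03  1.7290e+00] F [ 0.69  0.63 -2.55] op 0.0116
.4594,-.341,.31 dp cm [-56.79 -11.95   0.62] spin 
.4594,-.341,.18 dp cm [-56.79 -11.95  13.62] spin 
.443,-.131,.18 dp cm [-35.8  -10.26  13.62] spin
```

Emit:
arm_command(series=[{"dp": [-2, -0.4, 0], "spin": 0}, {"dp": [-3.5, -0.7, 0], "spin": 0}, {"dp": [-4.5, -0.9, 0], "spin": 0}, {"dp": [-4.5, -0.9, 0], "spin": 0}, {"dp": [-4.5, -0.9, 0], "spin": 0}, {"dp": [-4.5, -0.9, 0], "spin": 0}, {"dp": [-4.5, -0.9, 0], "spin": 0}, {"dp": [-4.5, -0.9, 0], "spin": 0}])

```text
t: 10.7
ee_pos: [0.4725, -0.096, 0.3121]
ee_rot: [-3.141, 0.0, 1.729]
contact_force: [-0.2, -0.2, -2.5]
opening: 0.0114
```

Emit:
arm_command(series=[{"dp": [-4.5, -1, 0], "spin": 0}, {"dp": [-4.5, -1, 0], "spin": 0}, {"dp": [-4.5, -1, 0], "spin": 0}, {"dp": [-4.5, -1, 0], "spin": 0}, {"dp": [-3, -0.8, 0], "spin": 0}, {"dp": [-2, -0.5, 0], "spin": 0}, {"dp": [-1, -0.5, 0], "spin": 0}, {"dp": [0, 0, 0], "spin": 0}])

```text
t: 11.5
ee_pos: [0.4527, -0.3414, 0.3118]
ee_rot: [-3.14, -0.001, 1.727]
contact_force: [0.5, -0.3, -2.4]
opening: 0.0118
```

```bash
python3 plan.py .4594,-.339,.24 .4594,-.339,.18; python3 - <<'E'
from h import *
d=grab("side");crop(d,340,80,480,220,5,"s3.png")
for X in ([.4417,-.1305,.066],[.4505,-.235,.066],[.459,-.3395,.066]): print(proj(d,X))
E
```

```text
t 11.5 [ 0.4527 -0.3414  0.3118] [-3.1404e+00 -5.0000e-04  1.7271e+00] F [ 0.45 -0.32 -2.45] op 0.0118
.4594,-.339,.24 dp cm [0.13 0.7  7.18] spin 
.4594,-.339,.18 dp cm [ 0.13  0.7  13.18] spin 
(np.float64(376.5), np.float64(170.1))
(np.float64(386.6), np.float64(147.8))
(np.float64(395.9), np.float64(127.7))
```

View pics/s3.png

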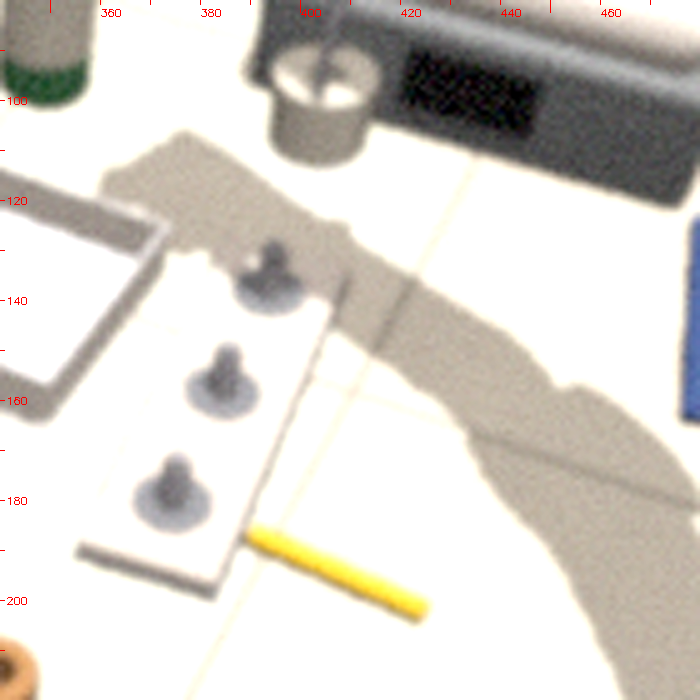

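```bash
python3 - <<'E'
from h import *
d=grab("side");t=grab("top")
for a,b in(((172,498),(216,510)),((222,388),(405,501)),((270,288),(594,492))):
    print("disc side",ray(d,a[0]/5+340,a[1]/5+80,.02)[:2],"top",ray(t,b[0]/5+345,b[1]/5+145,.02)[:2])
for a,b in(((177,457),(230,492)),((228,346),(422,484)),((273,243),(612,474))):
    print("tip side",ray(d,a[0]/5+340,a[1]/5+80,.064)[:2],"top",ray(t,b[0]/5+345,b[1]/5+145,.064)[:2])
print("drum",ray(d,405,95.4,.202),proj(d,[.4532,-.3433,.202]))
im=t["frame"][210:290,420:520,::-1];crop(t,420,170,540,290,5,"t4.png")
E
```

```text
disc side [ 0.4445 -0.132 ] top [ 0.4429 -0.1324]
disc side [ 0.453  -0.2363] top [ 0.4513 -0.2368]
disc side [ 0.46   -0.3415] top [ 0.4597 -0.3414]
tip side [ 0.4431 -0.1259] top [ 0.4466 -0.1329]
tip side [ 0.4517 -0.2297] top [ 0.4542 -0.2356]
tip side [ 0.4618 -0.3356] top [ 0.4629 -0.3374]
drum [ 0.4474 -0.3346  0.202 ] (np.float64(404.2), np.float64(93.3))
```

View pics/t4.png

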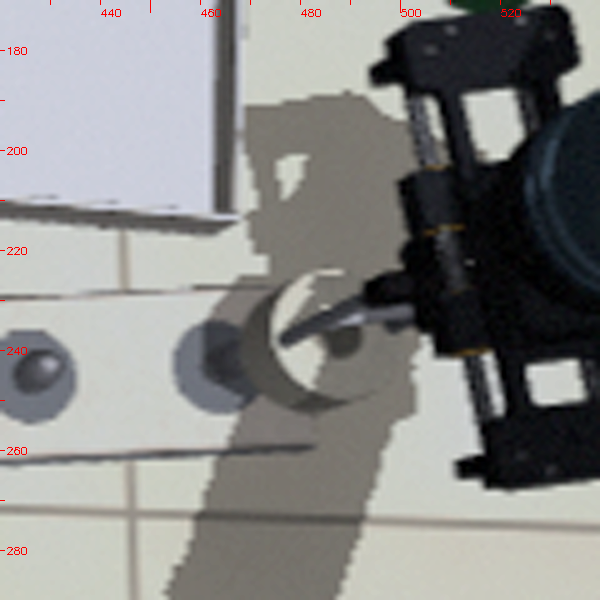

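Emit:
arm_command(series=[{"dp": [0.1, 0.4, 1], "spin": 0}, {"dp": [0, 0.3, 2], "spin": 0}, {"dp": [0, 0, 2], "spin": 0}, {"dp": [0, 0, 1.5], "spin": 0}, {"dp": [0, 0, 0.5], "spin": 0}, {"dp": [0, 0, 0], "spin": 0}])

```text
t: 12.25
ee_pos: [0.4602, -0.3374, 0.242]
ee_rot: [-3.141, -0.001, 1.73]
contact_force: [-0.6, -0.1, -2.4]
opening: 0.0114
```

```bash
python3 plan.py .4594,-.3395,.18; python3 - <<'E'
from h import *
d=grab("top");print("prev drum",ray(d,487.8,237.4,.202))
crop(d,440,195,520,275,7,"t5.png")
E
```

```text
t 12.25 [ 0.4602 -0.3374  0.242 ] [-3.1407e+00 -1.1000e-03  1.7301e+00] F [-0.59 -0.09 -2.41] op 0.0114
.4594,-.3395,.18 dp cm [-0.2  -0.11  6.2 ] spin 
prev drum [ 0.4479 -0.3413  0.202 ]
```

View pics/t5.png

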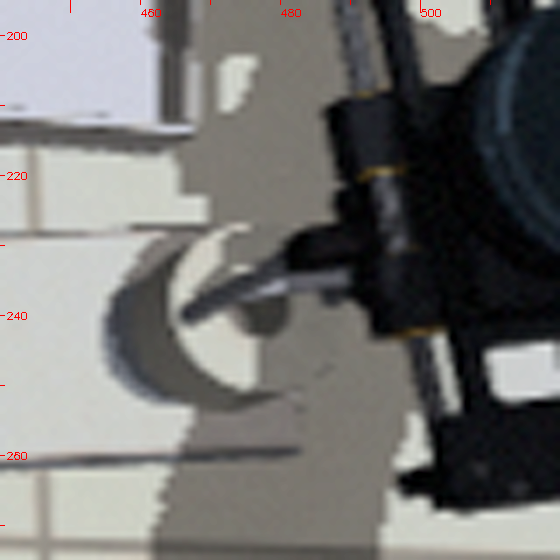

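```bash
python3 - <<'E'
from h import *
d=grab("top");print(ray(d,440+263/7,195+305/7,.132),proj(d,[.4602,-.339,.132]))
s=grab("side");crop(s,350,80,440,170,7,"s4.png");print(proj(s,[.4602,-.339,.132]))
E
```

```text
[ 0.4559 -0.3411  0.132 ] (np.float64(476.7), np.float64(236.9))
(np.float64(398.3), np.float64(111.8))
```

View pics/s4.png

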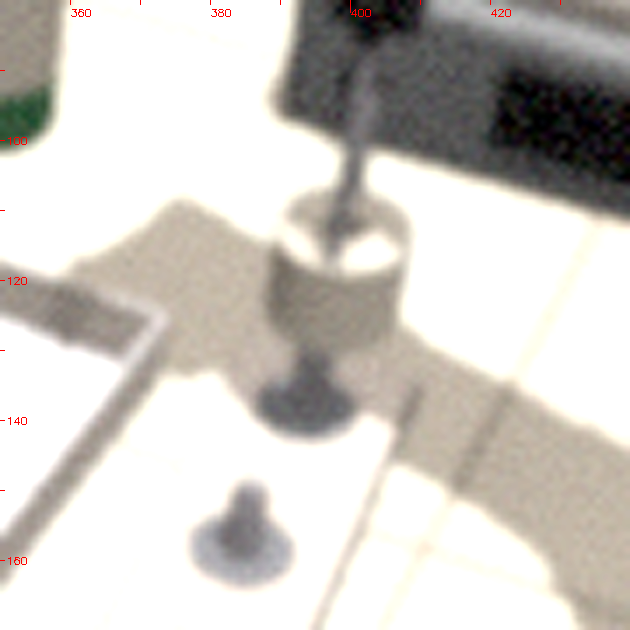

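Emit:
arm_command(series=[{"dp": [-0.15, 0.35, 0], "spin": 0}, {"dp": [0, 0, 0.8], "spin": 0}, {"dp": [0, 0, 0.8], "spin": 0}, {"dp": [0, 0, 0.6], "spin": 0}, {"dp": [0, 0, 0.3], "spin": 0}, {"dp": [0, 0, 0], "spin": 0}, {"dp": [0, 0, 0], "spin": 0}])

```text
t: 13.1
ee_pos: [0.4641, -0.3389, 0.2178]
ee_rot: [3.142, 0.0, 1.73]
contact_force: [0.7, 0.4, -2.1]
opening: 0.0113
```

```bash
python3 plan.py .463,-.3395,.18
```

```text
t 13.1 [ 0.4641 -0.3389  0.2178] [3.1415 0.     1.7295] F [ 0.75  0.43 -2.07] op 0.0113
.463,-.3395,.18 dp cm [-0.04 -0.12  3.78] spin
```

Emit:
arm_command(series=[{"dp": [0, 0, 0.3], "spin": 0}, {"dp": [0, 0, 0.3], "spin": 0}, {"dp": [0, 0, 0.3], "spin": 0}, {"dp": [0, 0, 0.3], "spin": 0}, {"dp": [0, 0, 0], "spin": 0}])

```text
t: 13.6
ee_pos: [0.4637, -0.3387, 0.2051]
ee_rot: [-3.141, -0.001, 1.73]
contact_force: [-0.2, 0.6, -2.9]
opening: 0.0115
```

```bash
python3 plan.py .463,-.3395,.18
```

```text
t 13.6 [ 0.4637 -0.3387  0.2051] [-3.1409e+00 -7.0000e-04  1.7296e+00] F [-0.21  0.56 -2.87] op 0.0115
.463,-.3395,.18 dp cm [-0.07 -0.09  2.51] spin
```

Emit:
arm_command(series=[{"dp": [0, 0, 0.5], "spin": 0}, {"dp": [0, 0, 0.5], "spin": 0}, {"dp": [0, 0, 0.5], "spin": 0}, {"dp": [0, 0, 0.4], "spin": 0}, {"dp": [0, 0, 0.2], "spin": 0}, {"dp": [0, 0, 0.1], "spin": 0}, {"dp": [0, 0, 0], "spin": 0}, {"dp": [0, 0, 0], "spin": 0}])

```text
t: 14.4
ee_pos: [0.4642, -0.3389, 0.1839]
ee_rot: [3.141, 0.0, 1.73]
contact_force: [-0.3, -0.5, -1.5]
opening: 0.0119
```

```bash
python3 plan.py .463,-.3395,.18
```

```text
t 14.4 [ 0.4642 -0.3389  0.1839] [3.1414e+00 2.0000e-04 1.7296e+00] F [-0.28 -0.54 -1.47] op 0.0119
.463,-.3395,.18 dp cm [-0.04 -0.13  0.39] spin
```

Emit:
arm_command(series=[{"dp": [0, 0, 0.2], "spin": 0}, {"dp": [0, 0, 0.1], "spin": 0}, {"dp": [0, 0, 0.1], "spin": 0}, {"dp": [0, 0, 0.05], "spin": 0}, {"dp": [0, 0, 0], "spin": 0}, {"dp": [0, 0, 0], "spin": 0}])

```text
t: 15.0
ee_pos: [0.4647, -0.3396, 0.1807]
ee_rot: [3.14, 0.002, 1.729]
contact_force: [-2.3, 0.5, 7.8]
opening: 0.0118
```

```bash
python3 plan.py .463,-.3395,.18
```

```text
t 15.0 [ 0.4647 -0.3396  0.1807] [3.1405e+00 1.9000e-03 1.7292e+00] F [-2.35  0.53  7.84] op 0.0118
.463,-.3395,.18 dp cm [ 0.04 -0.17  0.07] spin
```

Emit:
arm_command(series=[{"dp": [0, 0, 0], "spin": 0}, {"dp": [0, 0, 0], "spin": 0}, {"dp": [0, 0, 0], "spin": 0}, {"dp": [0, 0, 0], "spin": 0}, {"dp": [0, 0, 0], "spin": 0}, {"dp": [0, 0, 0], "spin": 0}, {"dp": [0, 0, 0], "spin": 0}, {"dp": [0, 0, 0], "spin": 0}], claw=1)

```text
t: 15.8
ee_pos: [0.464, -0.3389, 0.1792]
ee_rot: [-3.142, -0.0, 1.73]
contact_force: [0.0, 0.4, 0.5]
opening: 0.0737
```

Emit:
arm_command(series=[{"dp": [0, 0, -1], "spin": 0}, {"dp": [0, 0, -2], "spin": 0}, {"dp": [0, 0, -3], "spin": 0}, {"dp": [0, 0, -3], "spin": 0}, {"dp": [0, 0, -3], "spin": 0}, {"dp": [0, 0, -1], "spin": 0}, {"dp": [0, 0, 0], "spin": 0}])

```text
t: 16.5
ee_pos: [0.4648, -0.3393, 0.311]
ee_rot: [3.139, 0.002, 1.729]
contact_force: [0.6, 0.2, -0.7]
opening: 0.088
```

```bash
python3 plan.py .541,.3925,.31,1.674 .541,.3925,.208,1.674
```

```text
t 16.5 [ 0.4648 -0.3393  0.311 ] [3.1394e+00 2.5000e-03 1.7294e+00] F [ 0.56  0.2  -0.67] op 0.088
.541,.3925,.31,1.674 dp cm [71.06 19.08  0.1 ] spin 3.2
.541,.3925,.208,1.674 dp cm [71.06 19.08 10.3 ] spin 3.2
```

Emit:
arm_command(series=[{"dp": [2, 0.5, 0], "spin": 0}, {"dp": [3.5, 1, 0], "spin": 0}, {"dp": [4.5, 1.2, 0], "spin": 0}, {"dp": [4.5, 1.2, 0], "spin": 0}, {"dp": [4.5, 1.2, 0], "spin": 0}, {"dp": [4.5, 1.2, 0], "spin": 0}, {"dp": [4.5, 1.2, 0], "spin": 0}, {"dp": [4.5, 1.2, 0], "spin": 0}])

```text
t: 17.3
ee_pos: [0.4976, -0.0026, 0.3078]
ee_rot: [-3.139, -0.0, 1.729]
contact_force: [0.4, -0.4, 0.2]
opening: 0.0883
```

Emit:
arm_command(series=[{"dp": [4.5, 1.2, 0], "spin": 0}, {"dp": [4.5, 1.2, 0], "spin": 0}, {"dp": [4.5, 1.2, 0], "spin": 0}, {"dp": [4.5, 1.2, 0], "spin": 0}, {"dp": [4.5, 1.2, 0], "spin": 0}, {"dp": [4.5, 1.2, 0], "spin": 0}, {"dp": [4.5, 1.2, 0], "spin": 0}, {"dp": [3, 1, 0], "spin": 3.2}])

```text
t: 18.1
ee_pos: [0.5352, 0.3545, 0.3071]
ee_rot: [-3.138, -0.0, 1.676]
contact_force: [0.6, -0.2, 0.2]
opening: 0.088
```

Emit:
arm_command(series=[{"dp": [0, 0, 0], "spin": 0}, {"dp": [0, 0, 0], "spin": 0}])

```text
t: 18.3
ee_pos: [0.5361, 0.3511, 0.3074]
ee_rot: [-3.139, 0.001, 1.676]
contact_force: [0.8, -0.0, -0.0]
opening: 0.0883
```

```bash
python3 plan.py .542,.3937,.208,1.674
```

```text
t 18.3 [0.5361 0.3511 0.3074] [-3.1390e+00  1.5000e-03  1.6757e+00] F [ 0.85 -0.04 -0.  ] op 0.0883
.542,.3937,.208,1.674 dp cm [4.18 1.03 9.94] spin 0.1
```

Emit:
arm_command(series=[{"dp": [2, 0.5, 0], "spin": 0}, {"dp": [2.2, 0.5, 1], "spin": 0}, {"dp": [0, 0, 2.5], "spin": 0}, {"dp": [0, 0, 2.5], "spin": 0}, {"dp": [0, 0, 2.5], "spin": 0}, {"dp": [0, 0, 1.4], "spin": 0}, {"dp": [0, 0, 0], "spin": 0}, {"dp": [0, 0, 0], "spin": 0}])

```text
t: 19.1
ee_pos: [0.543, 0.3935, 0.2109]
ee_rot: [3.141, -0.0, 1.673]
contact_force: [-0.4, 0.3, 0.7]
opening: 0.0882
```

```bash
python3 plan.py .542,.3937,.208,1.674; python3 - <<'E'
from h import *
d=grab("side");crop(d,190,200,290,320,5,"s5.png")
crop(d,340,90,440,180,7,"s6.png")
E
```

```text
t 19.1 [0.543  0.3935 0.2109] [ 3.1411e+00 -1.0000e-04  1.6728e+00] F [-0.36  0.3   0.71] op 0.0882
.542,.3937,.208,1.674 dp cm [ 0.03 -0.1   0.29] spin -0.1
```

View pics/s6.png

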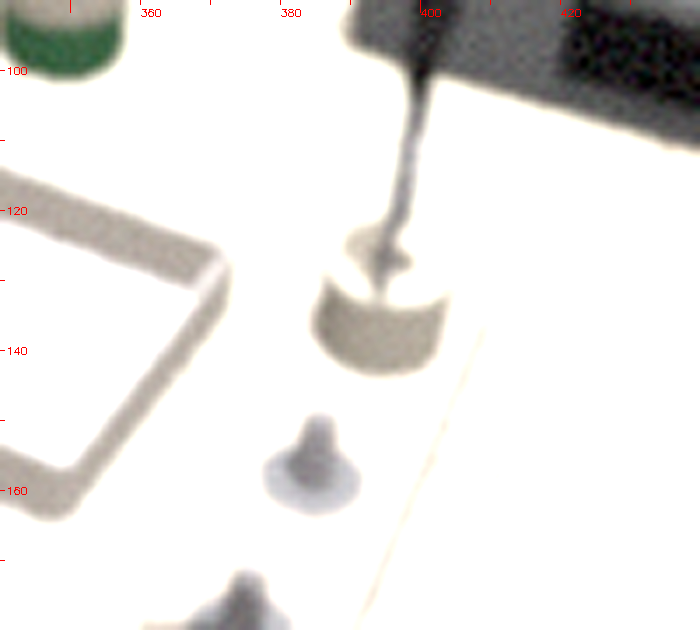

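Emit:
arm_command(series=[{"dp": [0, -0.1, 0.35], "spin": 0}, {"dp": [0, 0, 0], "spin": 0}, {"dp": [0, 0, 0], "spin": 0}])

```text
t: 19.45
ee_pos: [0.5416, 0.3941, 0.2072]
ee_rot: [3.141, -0.0, 1.674]
contact_force: [-0.2, -0.5, -0.2]
opening: 0.0883
```

Emit:
arm_command(series=[{"dp": [0, 0, 0], "spin": 0}, {"dp": [0, 0, 0], "spin": 0}, {"dp": [0, 0, 0], "spin": 0}, {"dp": [0, 0, 0], "spin": 0}, {"dp": [0, 0, 0], "spin": 0}, {"dp": [0, 0, 0], "spin": 0}, {"dp": [0, 0, 0], "spin": 0}, {"dp": [0, 0, 0], "spin": 0}], claw=-1, grip_force=40)

```text
t: 20.25
ee_pos: [0.5415, 0.394, 0.2066]
ee_rot: [-3.141, 0.0, 1.674]
contact_force: [0.3, 0.2, 0.3]
opening: 0.0265
```

Emit:
arm_command(series=[{"dp": [0, 0, 0], "spin": 0}, {"dp": [0, 0, 0], "spin": 0}, {"dp": [0, 0, 0], "spin": 0}, {"dp": [0, 0, 0], "spin": 0}, {"dp": [0, 0, 0], "spin": 0}])

```text
t: 20.75
ee_pos: [0.5416, 0.394, 0.2068]
ee_rot: [3.141, -0.0, 1.674]
contact_force: [0.5, 0.3, 0.3]
opening: 0.0113
```

```bash
python3 plan.py .542,.3937,.208,1.674
```

```text
t 20.75 [0.5416 0.394  0.2068] [ 3.1414e+00 -1.0000e-04  1.6737e+00] F [0.52 0.29 0.32] op 0.0113
.542,.3937,.208,1.674 dp cm [-0.04  0.04 -0.12] spin -0.0
```

Emit:
arm_command(series=[{"dp": [0, 0.2, 0], "spin": 0}, {"dp": [0, 0.3, 0], "spin": 0}, {"dp": [0, 0.3, 0], "spin": 0}, {"dp": [0, 0.3, 0], "spin": 0}, {"dp": [0, 0.3, 0], "spin": 0}, {"dp": [0, 0.3, 0], "spin": 0}, {"dp": [0, 0, 0], "spin": 0}, {"dp": [0, 0, 0], "spin": 0}])

```text
t: 21.55
ee_pos: [0.5556, 0.3965, 0.2069]
ee_rot: [-3.137, 0.0, 1.675]
contact_force: [-8.9, -1.9, 7.9]
opening: 0.012
```

```bash
python3 plan.py .5416,.394,.2068,1.674
```

```text
t 21.55 [0.5556 0.3965 0.2069] [-3.1366e+00  2.0000e-04  1.6754e+00] F [-8.92 -1.92  7.85] op 0.012
.5416,.394,.2068,1.674 dp cm [-0.1  -1.42  0.01] spin 0.1
```

Emit:
arm_command(series=[{"dp": [0, 0.15, 0], "spin": 0}, {"dp": [0, 0, 0], "spin": 0}, {"dp": [0, 0, 0], "spin": 0}])

```text
t: 21.85
ee_pos: [0.5569, 0.3967, 0.2068]
ee_rot: [-3.136, 0.0, 1.676]
contact_force: [-10.6, -2.0, 6.8]
opening: 0.0118
```

```bash
python3 plan.py .5416,.394,.2068,1.674
```

```text
t 21.85 [0.5569 0.3967 0.2068] [-3.1363e+00  1.0000e-04  1.6755e+00] F [-10.59  -1.96   6.84] op 0.0118
.5416,.394,.2068,1.674 dp cm [-0.11 -1.55  0.  ] spin 0.1
```

Emit:
arm_command(series=[{"dp": [0, 0, -0.2], "spin": 0}, {"dp": [0, -0.1, -0.2], "spin": 0}, {"dp": [0, -0.1, -0.2], "spin": 0}, {"dp": [0, 0, 0], "spin": 0}, {"dp": [0, 0, 0], "spin": 0}])

```text
t: 22.35
ee_pos: [0.5579, 0.3953, 0.2123]
ee_rot: [-3.141, 0.001, 1.674]
contact_force: [-4.4, 0.5, -3.5]
opening: 0.0114
```

```bash
python3 plan.py .5416,.394,.2068,1.674
```

```text
t 22.35 [0.5579 0.3953 0.2123] [-3.1410e+00  6.0000e-04  1.6735e+00] F [-4.43  0.54 -3.51] op 0.0114
.5416,.394,.2068,1.674 dp cm [ 0.04 -1.63  0.55] spin -0.0
```

Emit:
arm_command(series=[{"dp": [0, 0, -0.4], "spin": 0}, {"dp": [0, 0, -0.4], "spin": 0}, {"dp": [0, 0, -0.4], "spin": 0}, {"dp": [0, 0, -0.4], "spin": 0}, {"dp": [0, 0, -0.4], "spin": 0}, {"dp": [0, 0, 0], "spin": 0}, {"dp": [0, 0, 0], "spin": 0}])

```text
t: 23.05
ee_pos: [0.5582, 0.3959, 0.2333]
ee_rot: [3.141, -0.001, 1.674]
contact_force: [-3.0, -0.1, -0.8]
opening: 0.0117
```

```bash
python3 plan.py .5416,.394,.2068,1.674
```

```text
t 23.05 [0.5582 0.3959 0.2333] [ 3.1407e+00 -5.0000e-04  1.6737e+00] F [-3.02 -0.12 -0.76] op 0.0117
.5416,.394,.2068,1.674 dp cm [-0.02 -1.67  2.65] spin -0.0
```

Emit:
arm_command(series=[{"dp": [0, -0.5, 0], "spin": 0}, {"dp": [0, -1, 0], "spin": 0}, {"dp": [0, -1.3, 0], "spin": 0}, {"dp": [0, -1.3, 0], "spin": 0}, {"dp": [0, -1.3, 0], "spin": 0}, {"dp": [0, -1.3, 0], "spin": 0}, {"dp": [0, -1.1, 0], "spin": 0}, {"dp": [0, 0, 0], "spin": 0}])

```text
t: 23.85
ee_pos: [0.4788, 0.388, 0.233]
ee_rot: [3.141, 0.0, 1.676]
contact_force: [0.9, -0.0, -2.5]
opening: 0.0114
```

Emit:
arm_command(series=[{"dp": [0, 0, -1], "spin": 0}, {"dp": [0, 0, -2], "spin": 0}, {"dp": [0, 0, -3], "spin": 0}, {"dp": [0, 0, -2], "spin": 0}, {"dp": [0, 0, 0], "spin": 0}])

```text
t: 24.35
ee_pos: [0.4822, 0.3892, 0.3165]
ee_rot: [3.136, -0.004, 1.673]
contact_force: [1.0, 0.9, -2.0]
opening: 0.0116
```

```bash
python3 plan.py .448,-.132,.31 .448,-.132,.18
```

```text
t 24.35 [0.4822 0.3892 0.3165] [ 3.1359 -0.0041  1.6726] F [ 1.    0.91 -1.95] op 0.0116
.448,-.132,.31 dp cm [-51.5   -8.71   0.65] spin 
.448,-.132,.18 dp cm [-51.5   -8.71  13.65] spin
```

Emit:
arm_command(series=[{"dp": [-2, -0.3, 0], "spin": 0}, {"dp": [-3.5, -0.6, 0], "spin": 0}, {"dp": [-4.5, -0.8, 0], "spin": 0}, {"dp": [-4.5, -0.8, 0], "spin": 0}, {"dp": [-4.5, -0.8, 0], "spin": 0}, {"dp": [-4.5, -0.8, 0], "spin": 0}, {"dp": [-4.5, -0.8, 0], "spin": 0}, {"dp": [-4.5, -0.8, 0], "spin": 0}])

```text
t: 25.15
ee_pos: [0.4566, 0.0563, 0.3121]
ee_rot: [-3.141, 0.0, 1.673]
contact_force: [1.2, 0.3, -3.3]
opening: 0.0115
```

Emit:
arm_command(series=[{"dp": [-4.5, -0.8, 0], "spin": 0}, {"dp": [-4.5, -0.8, 0], "spin": 0}, {"dp": [-4.5, -0.8, 0], "spin": 0}, {"dp": [-3, -0.5, 0], "spin": 0}, {"dp": [-1.5, -0.2, 0], "spin": 0}, {"dp": [-1, -0.1, 0], "spin": 0}, {"dp": [0, 0, 0], "spin": 0}, {"dp": [0, 0, 0], "spin": 0}])

```text
t: 25.95
ee_pos: [0.4448, -0.1327, 0.3125]
ee_rot: [-3.141, -0.001, 1.675]
contact_force: [0.5, 0.1, -3.1]
opening: 0.0112
```

```bash
python3 plan.py .448,-.132,.242 
```

```text
t 25.95 [ 0.4448 -0.1327  0.3125] [-3.1414e+00 -7.0000e-04  1.6748e+00] F [ 0.45  0.13 -3.06] op 0.0112
.448,-.132,.242 dp cm [0.04 0.32 7.05] spin
```

Emit:
arm_command(series=[{"dp": [0, 0.3, 1], "spin": 0}, {"dp": [0, 0, 2], "spin": 0}, {"dp": [0, 0, 2], "spin": 0}, {"dp": [0, 0, 1.5], "spin": 0}, {"dp": [0, 0, 0.5], "spin": 0}, {"dp": [0, 0, 0], "spin": 0}, {"dp": [0, 0, 0], "spin": 0}])

```text
t: 26.65
ee_pos: [0.4482, -0.1331, 0.2432]
ee_rot: [3.141, 0.0, 1.674]
contact_force: [0.5, 0.4, -3.1]
opening: 0.0113
```

```bash
python3 plan.py .448,-.132,.242; python3 - <<'E'
from h import *
d=grab("top");s=grab("side");X=[.4475,-.132,.132]
print(proj(d,X),proj(s,X))
crop(s,335,110,415,210,5,"a.png");crop(d,355,200,435,300,5,"b.png")
cv2.imwrite("pics/ab.png",np.hstack([cv2.imread("pics/a.png"),cv2.imread("pics/b.png")]))
E
```

```text
t 26.65 [ 0.4482 -0.1331  0.2432] [3.1408e+00 1.0000e-04 1.6744e+00] F [ 0.5   0.44 -3.11] op 0.0113
.448,-.132,.242 dp cm [ 0.11 -0.01  0.12] spin 
(np.float64(395.1), np.float64(239.2)) (np.float64(377.1), np.float64(153.5))
```

View pics/ab.png

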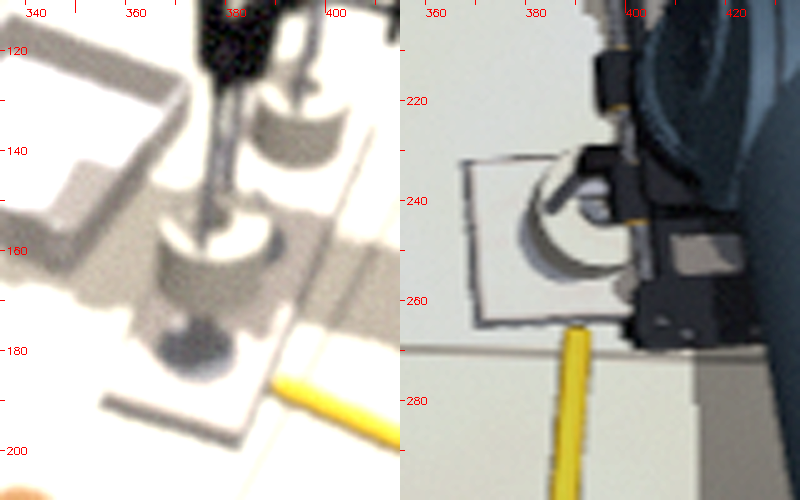

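Emit:
arm_command(series=[{"dp": [0.05, 0.15, 0], "spin": 0}, {"dp": [0, 0, 0.8], "spin": 0}, {"dp": [0, 0, 0.8], "spin": 0}, {"dp": [0, 0, 0.6], "spin": 0}, {"dp": [0, 0, 0.3], "spin": 0}, {"dp": [0, 0, 0], "spin": 0}, {"dp": [0, 0, 0], "spin": 0}])

```text
t: 27.45
ee_pos: [0.4492, -0.1328, 0.2177]
ee_rot: [-3.142, -0.0, 1.674]
contact_force: [0.4, -0.9, -2.5]
opening: 0.0114
```

Emit:
arm_command(series=[{"dp": [0, 0, 0.3], "spin": 0}, {"dp": [0, 0, 0.3], "spin": 0}, {"dp": [0, 0, 0.3], "spin": 0}, {"dp": [0, 0, 0.3], "spin": 0}, {"dp": [0, 0, 0], "spin": 0}])

```text
t: 27.95
ee_pos: [0.4488, -0.1327, 0.2052]
ee_rot: [-3.141, -0.0, 1.674]
contact_force: [0.1, 0.1, -3.1]
opening: 0.0115
```

```bash
python3 plan.py .449,-.132,.18
```

```text
t 27.95 [ 0.4488 -0.1327  0.2052] [-3.1408e+00 -3.0000e-04  1.6737e+00] F [ 0.09  0.11 -3.12] op 0.0115
.449,-.132,.18 dp cm [0.07 0.03 2.52] spin
```

In, without force. Lower home.

Emit:
arm_command(series=[{"dp": [0, 0, 0.5], "spin": 0}, {"dp": [0, 0, 0.5], "spin": 0}, {"dp": [0, 0, 0.5], "spin": 0}, {"dp": [0, 0, 0.4], "spin": 0}, {"dp": [0, 0, 0.2], "spin": 0}, {"dp": [0, 0, 0.1], "spin": 0}, {"dp": [0, 0, 0.1], "spin": 0}, {"dp": [0, 0, 0.1], "spin": 0}])

```text
t: 28.75
ee_pos: [0.4493, -0.1328, 0.1818]
ee_rot: [3.141, 0.0, 1.674]
contact_force: [-0.6, -0.1, -1.5]
opening: 0.0117
```

Emit:
arm_command(series=[{"dp": [0, 0, 0.1], "spin": 0}, {"dp": [0, 0, 0.1], "spin": 0}, {"dp": [0, 0, 0], "spin": 0}, {"dp": [0, 0, 0], "spin": 0}])

```text
t: 29.15
ee_pos: [0.4492, -0.1328, 0.1797]
ee_rot: [3.141, 0.0, 1.674]
contact_force: [-0.7, 0.4, -1.6]
opening: 0.0117
```

Emit:
arm_command(series=[{"dp": [0, 0, 0.1], "spin": 0}, {"dp": [0, 0, 0.1], "spin": 0}, {"dp": [0, 0, 0], "spin": 0}, {"dp": [0, 0, 0], "spin": 0}])

```text
t: 29.55
ee_pos: [0.4506, -0.1333, 0.1797]
ee_rot: [3.139, 0.002, 1.673]
contact_force: [-3.5, -0.2, 16.6]
opening: 0.0116
```

Emit:
arm_command(series=[{"dp": [0, 0, 0], "spin": 0}, {"dp": [0, 0, 0], "spin": 0}, {"dp": [0, 0, 0], "spin": 0}, {"dp": [0, 0, 0], "spin": 0}, {"dp": [0, 0, 0], "spin": 0}, {"dp": [0, 0, 0], "spin": 0}, {"dp": [0, 0, 0], "spin": 0}, {"dp": [0, 0, 0], "spin": 0}], claw=1)

```text
t: 30.35
ee_pos: [0.4491, -0.1328, 0.1777]
ee_rot: [-3.141, -0.0, 1.674]
contact_force: [-0.4, -1.1, -0.1]
opening: 0.0736
```

Emit:
arm_command(series=[{"dp": [0, 0, -1], "spin": 0}, {"dp": [0, 0, -2], "spin": 0}, {"dp": [0, 0, -3], "spin": 0}, {"dp": [0, 0, -3], "spin": 0}, {"dp": [0, 0, -3], "spin": 0}, {"dp": [0, 0, -1], "spin": 0}, {"dp": [0, 0, 0], "spin": 0}])

```text
t: 31.05
ee_pos: [0.4499, -0.133, 0.3092]
ee_rot: [3.139, 0.002, 1.674]
contact_force: [-0.2, -0.1, -0.7]
opening: 0.0881
```

```bash
python3 plan.py .40,.15,.31,1.77
```

```text
t 31.05 [ 0.4499 -0.133   0.3092] [3.1388e+00 1.6000e-03 1.6735e+00] F [-0.22 -0.09 -0.67] op 0.0881
.40,.15,.31,1.77 dp cm [28.66 -2.07 -0.08] spin -5.5
```

Emit:
arm_command(series=[{"dp": [4, 0, 0], "spin": 0}, {"dp": [4, 0, 0], "spin": 8}, {"dp": [0, 0, 0], "spin": 8}, {"dp": [0, 0, 0], "spin": 8}, {"dp": [0, 0, 0], "spin": 8}, {"dp": [0, 0, 0], "spin": 8}, {"dp": [0, 0, 0], "spin": 8}, {"dp": [0, 0, 0], "spin": 8}], claw=-1)

```text
t: 31.85
ee_pos: [0.4399, -0.0532, 0.3061]
ee_rot: [-3.139, 0.002, 0.691]
contact_force: [0.4, -0.0, -0.3]
opening: 0.0261
```

Emit:
arm_command(series=[{"dp": [0, 0, 0], "spin": 8}, {"dp": [0, 0, 0], "spin": 8}, {"dp": [0, 0, 0], "spin": 8}, {"dp": [0, 0, 0], "spin": 7}, {"dp": [0, 0, 0], "spin": 0}, {"dp": [0, 0, 0], "spin": 0}])

```text
t: 32.45
ee_pos: [0.4403, -0.0531, 0.3067]
ee_rot: [-3.141, 0.002, 0.159]
contact_force: [0.2, -0.6, 0.4]
opening: 0.0003
```

```bash
python3 plan.py .366,.194,.31,.15 .366,.194,.075,.15
```

```text
t 32.45 [ 0.4403 -0.0531  0.3067] [-3.141e+00  1.700e-03  1.587e-01] F [ 0.21 -0.56  0.41] op 0.0003
.366,.194,.31,.15 dp cm [ -3.43 -25.58  -0.33] spin 0.5
.366,.194,.075,.15 dp cm [ -3.43 -25.58  23.17] spin 0.5
```

Emit:
arm_command(series=[{"dp": [-0.4, -2.5, 0], "spin": 0}, {"dp": [-0.5, -4, 0], "spin": 0}, {"dp": [-0.5, -4.5, 0], "spin": 0}, {"dp": [-0.5, -4.5, 0], "spin": 0}, {"dp": [-0.5, -4.5, 0], "spin": 0}, {"dp": [-0.5, -3.5, 0], "spin": 0}, {"dp": [-0.5, -2, 0], "spin": 0}, {"dp": [0, 0, 0], "spin": 0}])

```text
t: 33.25
ee_pos: [0.3664, 0.1961, 0.3075]
ee_rot: [-3.141, 0.0, 0.163]
contact_force: [0.5, -0.4, -0.7]
opening: 0.0004
```

```bash
python3 plan.py .366,.194,.075,.15
```

```text
t 33.25 [0.3664 0.1961 0.3075] [-3.1407e+00  4.0000e-04  1.6340e-01] F [ 0.51 -0.38 -0.66] op 0.0004
.366,.194,.075,.15 dp cm [-0.08  0.2  23.25] spin 0.8
```

Emit:
arm_command(series=[{"dp": [-0.1, 0.2, 3], "spin": 0}, {"dp": [0, 0, 4], "spin": 0}, {"dp": [0, 0, 4], "spin": 0}, {"dp": [0, 0, 4], "spin": 0}, {"dp": [0, 0, 4], "spin": 0}, {"dp": [0, 0, 3], "spin": 0}, {"dp": [0, 0, 1.2], "spin": 0}, {"dp": [0, 0, 0], "spin": 0}])

```text
t: 34.05
ee_pos: [0.3666, 0.1903, 0.0747]
ee_rot: [3.14, 0.003, 0.156]
contact_force: [-0.0, 0.3, -0.0]
opening: 0.0004
```

Emit:
arm_command(series=[{"dp": [0.5, 0, 0], "spin": 0}, {"dp": [1, 0, 0], "spin": 0}, {"dp": [1, 0, 0], "spin": 0}, {"dp": [1, 0, 0], "spin": 0}, {"dp": [1, 0, 0], "spin": 0}, {"dp": [0.5, 0, 0], "spin": 0}, {"dp": [0, 0, 0], "spin": 0}])

```text
t: 34.75
ee_pos: [0.4177, 0.1992, 0.0758]
ee_rot: [-3.141, -0.001, 0.154]
contact_force: [-0.2, -0.3, 0.0]
opening: 0.0005
```

```bash
python3 plan.py .446,.2065,.075,.15
```

```text
t 34.75 [0.4177 0.1992 0.0758] [-3.1412e+00 -8.0000e-04  1.5440e-01] F [-0.16 -0.31  0.  ] op 0.0005
.446,.2065,.075,.15 dp cm [ 2.91 -0.28  0.08] spin 0.3
```

Emit:
arm_command(series=[{"dp": [0.7, -0.1, 0], "spin": 0}, {"dp": [0.7, -0.1, 0], "spin": 0}, {"dp": [0.6, -0.1, 0], "spin": 0}, {"dp": [0.4, 0, 0], "spin": 0}, {"dp": [0, 0, 0], "spin": 0}, {"dp": [0, 0, 0], "spin": 0}])

```text
t: 35.35
ee_pos: [0.44, 0.2058, 0.0757]
ee_rot: [-3.141, -0.0, 0.155]
contact_force: [0.4, -1.1, 0.2]
opening: 0.0004
```

```bash
python3 plan.py .446,.2065,.075,.15;python3 - <<'E'
from h import *
s=grab("side");crop(s,260,190,400,290,5,"s7.png")
E
```

```text
t 35.35 [0.44   0.2058 0.0757] [-3.1415e+00 -3.0000e-04  1.5520e-01] F [ 0.4  -1.15  0.22] op 0.0004
.446,.2065,.075,.15 dp cm [0.6  0.02 0.07] spin 0.3
```

View pics/s7.png

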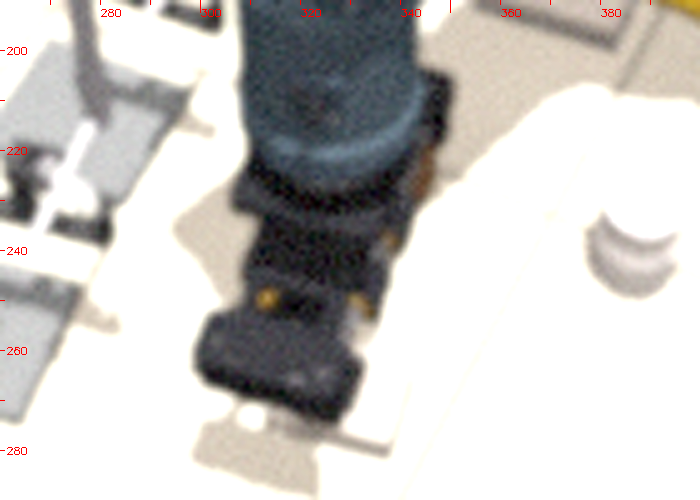

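Emit:
arm_command(series=[{"dp": [0.3, 0, 0], "spin": 0}, {"dp": [0.3, 0, 0], "spin": 0}, {"dp": [0, 0, 0], "spin": 0}, {"dp": [0, 0, 0], "spin": 0}])

```text
t: 35.8
ee_pos: [0.446, 0.2067, 0.0757]
ee_rot: [-3.141, -0.0, 0.155]
contact_force: [-0.5, 0.1, 1.1]
opening: 0.0003
```

Emit:
arm_command(series=[{"dp": [0.2, 0, 0], "spin": 0}, {"dp": [0, 0, 0], "spin": 0}, {"dp": [0, 0, 0], "spin": 0}])

```text
t: 36.1
ee_pos: [0.4478, 0.207, 0.0757]
ee_rot: [-3.142, 0.0, 0.155]
contact_force: [0.4, 0.9, 0.4]
opening: 0.0003
```

Emit:
arm_command(series=[{"dp": [0.2, 0, 0], "spin": 0}, {"dp": [0, 0, 0], "spin": 0}, {"dp": [0, 0, 0], "spin": 0}])

```text
t: 36.4
ee_pos: [0.4497, 0.2073, 0.0757]
ee_rot: [3.142, 0.0, 0.155]
contact_force: [-1.0, -0.4, -0.8]
opening: 0.0002
```

Emit:
arm_command(series=[{"dp": [0.2, 0, 0], "spin": 0}, {"dp": [0, 0, 0], "spin": 0}, {"dp": [0, 0, 0], "spin": 0}])

```text
t: 36.7
ee_pos: [0.4502, 0.2073, 0.0754]
ee_rot: [3.141, 0.003, 0.156]
contact_force: [-5.6, 0.0, 2.8]
opening: 0.0007
```

Emit:
arm_command(series=[{"dp": [0.2, 0, 0], "spin": 0}, {"dp": [0, 0, 0], "spin": 0}, {"dp": [0, 0, 0], "spin": 0}])

```text
t: 37.0
ee_pos: [0.4505, 0.2074, 0.0752]
ee_rot: [3.14, 0.006, 0.156]
contact_force: [-10.3, -1.6, 6.0]
opening: 0.0004
```

Emit:
arm_command(series=[{"dp": [-1, 0, 0], "spin": 0}, {"dp": [-2, 0, 0], "spin": 0}, {"dp": [-1, 0, -2], "spin": 0}, {"dp": [0, 0, -4], "spin": 0}, {"dp": [0, 0, -4.5], "spin": 0}, {"dp": [0, 0, -4.5], "spin": 0}, {"dp": [0, 0, -3], "spin": 0}, {"dp": [0, 0, 0], "spin": 0}])

```text
t: 37.8
ee_pos: [0.4168, 0.203, 0.2598]
ee_rot: [-3.14, -0.009, 0.155]
contact_force: [0.8, -0.2, 0.5]
opening: 0.0004
```

Emit:
arm_command(series=[{"dp": [0, 4, 0], "spin": 0}, {"dp": [0, 4.5, 0], "spin": 0}, {"dp": [0, 4.5, 0], "spin": 0}, {"dp": [0, 4.5, 0], "spin": 0}, {"dp": [0, 4.5, 0], "spin": 0}, {"dp": [0, 4.5, 0], "spin": 0}, {"dp": [0, 3, 0], "spin": 0}, {"dp": [0, 0, 0], "spin": 0}], claw=1)

```text
t: 38.6
ee_pos: [0.4596, -0.0947, 0.2547]
ee_rot: [3.14, 0.001, 0.148]
contact_force: [1.1, 0.5, -1.3]
opening: 0.0624
```

```bash
python3 - <<'E'
from h import *
d=grab("top");s=grab("side")
for n,i in(("top",d),("side",s)):
    hsv=cv2.cvtColor(i["frame"],cv2.COLOR_RGB2HSV);m=cv2.inRange(hsv,(6,90,50),(18,255,255))
    k,_,st,c=cv2.connectedComponentsWithStats(m)
    for j in range(1,k):
        if st[j,4]>25: print(n,st[j],c[j].round(1))
crop(d,200,140,500,300,2,"a.png");crop(s,300,90,450,290,3,"b.png")
a,b=cv2.imread("pics/a.png"),cv2.imread("pics/b.png");crop(s,210,190,360,290,4,"c.png");c=cv2.imread("pics/c.png")
a=np.vstack([cv2.resize(c,(450,300)),cv2.resize(a,(450,240))]);b=cv2.resize(b,(345,540))
cv2.imwrite("pics/abc.png",np.hstack([a[:540],b[:540]]))
E
```

```text
top [204  71  21  19 195] [214.6  81.8]
top [263  73  20  19 190] [272.7  83.9]
top [145 219  19  12 138] [154.  224.5]
top [310 224  18  18 199] [318.1 232.4]
side [ 318    0   48   56 1718] [340.4  25.8]
side [  482     0   130   117 10319] [545.2  51.6]
side [397  16  17  52 491] [405.5  39.4]
side [177 171  28  34 555] [191.3 188.5]
side [331 208  16  24 316] [338.3 219. ]
side [133 212  34  36 667] [150.8 230.7]
side [228 336  29  31 538] [243.2 353.1]
```

View pics/abc.png

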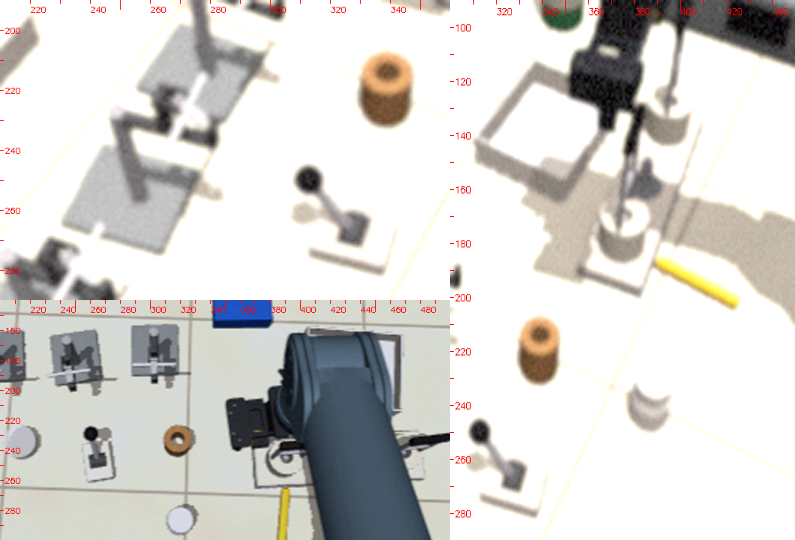

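```bash
python3 plan.py .469,.063,.025 ; python3 - <<'E'
from h import *
d=grab("top");print(ray(d,318.4,233.2,.06))
E
```

```text
t 38.7 [ 0.4594 -0.0899  0.255 ] [-3.1412e+00  7.0000e-04  1.5390e-01] F [-0.69  0.4   0.09] op 0.0702
.469,.063,.025 dp cm [  3.29 -14.96  23.  ] spin 
[0.4686 0.0616 0.06  ]
```

Emit:
arm_command(series=[{"dp": [0.6, -3, 0], "spin": 0}, {"dp": [0.9, -4, 0], "spin": 0}, {"dp": [0.9, -4, 0], "spin": 0}, {"dp": [0.9, -4, 0], "spin": 0}, {"dp": [0, 0, 0], "spin": 0}, {"dp": [0, 0, 0], "spin": 0}])

```text
t: 39.35
ee_pos: [0.4686, 0.0657, 0.2556]
ee_rot: [-3.141, 0.0, 0.16]
contact_force: [-0.1, -0.3, -0.0]
opening: 0.0882
```

```bash
python3 plan.py .469,.0625,.025; python3 - <<'E'
from h import *
s=grab("side");hsv=cv2.cvtColor(s["frame"],cv2.COLOR_RGB2HSV);m=cv2.inRange(hsv,(6,90,50),(18,255,255))
k,_,st,c=cv2.connectedComponentsWithStats(m)
print([(st[j],c[j].round(1)) for j in range(1,k) if st[j,4]>25])
E
```

```text
t 39.35 [0.4686 0.0657 0.2556] [-3.1415e+00  2.0000e-04  1.6020e-01] F [-0.08 -0.34 -0.03] op 0.0882
.469,.0625,.025 dp cm [-1.000e-02  3.200e-01  2.306e+01] spin 
[(array([ 483,    0,  112,  115, 8968], dtype=int32), array([538.6,  52.2])), (array([368,  27,  45,  44, 878], dtype=int32), array([395.5,  51. ])), (array([177, 171,  28,  34, 555], dtype=int32), array([191.4, 188.5])), (array([331, 207,  16,  24, 321], dtype=int32), array([338.2, 218.8])), (array([133, 212,  34,  36, 670], dtype=int32), array([150.8, 230.7])), (array([228, 336,  29,  31, 539], dtype=int32), array([243.2, 353.2]))]
```

Core is still in place; descend and grip.

Emit:
arm_command(series=[{"dp": [0, 0.3, 3], "spin": 0}, {"dp": [0, 0, 4], "spin": 0}, {"dp": [0, 0, 4], "spin": 0}, {"dp": [0, 0, 4], "spin": 0}, {"dp": [0, 0, 4], "spin": 0}, {"dp": [0, 0, 3], "spin": 0}, {"dp": [0, 0, 1], "spin": 0}, {"dp": [0, 0, 0], "spin": 0}])

```text
t: 40.2
ee_pos: [0.4688, 0.0598, 0.0249]
ee_rot: [3.141, 0.002, 0.155]
contact_force: [0.2, 0.7, 0.1]
opening: 0.0888
```

Emit:
arm_command(series=[{"dp": [0, 0, 0], "spin": 0}, {"dp": [0, 0, 0], "spin": 0}, {"dp": [0, 0, 0], "spin": 0}, {"dp": [0, 0, 0], "spin": 0}, {"dp": [0, 0, 0], "spin": 0}, {"dp": [0, 0, 0], "spin": 0}, {"dp": [0, 0, 0], "spin": 0}, {"dp": [0, 0, 0], "spin": 0}], claw=-1, grip_force=15)

```text
t: 41.0
ee_pos: [0.47, 0.0607, 0.0262]
ee_rot: [3.141, -0.001, 0.155]
contact_force: [-1.0, -0.7, 6.2]
opening: 0.0499
```

Emit:
arm_command(series=[{"dp": [0, 0, -1], "spin": 0}, {"dp": [0, 0, -3], "spin": 0}, {"dp": [0, 0, -4], "spin": 0}, {"dp": [0, 0, -4.5], "spin": 0}, {"dp": [0, 0, -4.5], "spin": 0}, {"dp": [0, 0, -4.5], "spin": 0}, {"dp": [0, 0, -4.5], "spin": 0}, {"dp": [0, 0, -3], "spin": 0}])

```text
t: 41.8
ee_pos: [0.4698, 0.0611, 0.3192]
ee_rot: [3.141, -0.003, 0.156]
contact_force: [0.6, -1.4, -0.8]
opening: 0.0499
```

```bash
python3 plan.py .60,.03,.3 .621,-.267,.3 .621,-.267,.035
```

```text
t 41.8 [0.4698 0.0611 0.3192] [ 3.1411e+00 -3.1000e-03  1.5590e-01] F [ 0.62 -1.42 -0.76] op 0.0499
.60,.03,.3 dp cm [12.38  5.09  1.92] spin 
.621,-.267,.3 dp cm [ 9.84 34.76  1.92] spin 
.621,-.267,.035 dp cm [ 9.84 34.76 28.42] spin
```

Emit:
arm_command(series=[{"dp": [0.8, 2, 0], "spin": 0}, {"dp": [1.2, 4, 0], "spin": 0}, {"dp": [1.2, 4.5, 0], "spin": 0}, {"dp": [1.2, 4.5, 0], "spin": 0}, {"dp": [1.2, 4.5, 0], "spin": 0}, {"dp": [1.2, 4.5, 0], "spin": 0}, {"dp": [1.2, 4.5, 0], "spin": 0}, {"dp": [1.2, 4, 0], "spin": 0}])

```text
t: 42.6
ee_pos: [0.6106, -0.2487, 0.3159]
ee_rot: [-3.142, 0.001, 0.154]
contact_force: [0.8, 1.0, 0.4]
opening: 0.0503
```

Emit:
arm_command(series=[{"dp": [1, 2, 0], "spin": 0}, {"dp": [0, 0, 0], "spin": 0}, {"dp": [0, 0, 0], "spin": 0}])

```text
t: 42.9
ee_pos: [0.6234, -0.2636, 0.3155]
ee_rot: [-3.14, 0.001, 0.156]
contact_force: [-0.3, 0.1, -1.6]
opening: 0.0502
```

```bash
python3 plan.py .625,-.267,.033
```

```text
t 42.9 [ 0.6234 -0.2636  0.3155] [-3.140e+00  5.000e-04  1.557e-01] F [-0.29  0.1  -1.55] op 0.0502
.625,-.267,.033 dp cm [ 0.11  0.36 28.25] spin
```

Emit:
arm_command(series=[{"dp": [0.1, 0.3, 3], "spin": 0}, {"dp": [0, 0, 4], "spin": 0}, {"dp": [0, 0, 4.5], "spin": 0}, {"dp": [0, 0, 4.5], "spin": 0}, {"dp": [0, 0, 4.5], "spin": 0}, {"dp": [0, 0, 4], "spin": 0}, {"dp": [0, 0, 2.5], "spin": 0}, {"dp": [0, 0, 0], "spin": 0}])

```text
t: 43.7
ee_pos: [0.6221, -0.2645, 0.0425]
ee_rot: [-3.137, 0.006, 0.158]
contact_force: [-0.1, -0.6, -0.4]
opening: 0.0501
```

Emit:
arm_command(series=[{"dp": [0, 0, 0.6], "spin": 0}, {"dp": [0, 0, 0.3], "spin": 0}, {"dp": [0, 0, 0.2], "spin": 0}, {"dp": [0, 0, 0], "spin": 0}, {"dp": [0, 0, 0], "spin": 0}])

```text
t: 44.2
ee_pos: [0.6256, -0.2675, 0.0355]
ee_rot: [3.141, -0.001, 0.155]
contact_force: [0.6, -0.3, -0.8]
opening: 0.05
```

```bash
python3 plan.py .625,-.267,.030
```

```text
t 44.2 [ 0.6256 -0.2675  0.0355] [ 3.141e+00 -9.000e-04  1.551e-01] F [ 0.62 -0.33 -0.85] op 0.05
.625,-.267,.030 dp cm [-0.05 -0.06  0.55] spin
```

Emit:
arm_command(series=[{"dp": [0, 0, 0.3], "spin": 0}, {"dp": [0, 0, 0.2], "spin": 0}, {"dp": [0, 0, 0], "spin": 0}, {"dp": [0, 0, 0], "spin": 0}])

```text
t: 44.6
ee_pos: [0.6254, -0.2674, 0.0303]
ee_rot: [3.141, -0.0, 0.155]
contact_force: [-1.1, -0.1, 5.7]
opening: 0.0501
```

Emit:
arm_command(series=[{"dp": [0, 0, 0], "spin": 0}, {"dp": [0, 0, 0], "spin": 0}, {"dp": [0, 0, 0], "spin": 0}, {"dp": [0, 0, 0], "spin": 0}, {"dp": [0, 0, 0], "spin": 0}, {"dp": [0, 0, 0], "spin": 0}], claw=1)

```text
t: 45.2
ee_pos: [0.6252, -0.2672, 0.0296]
ee_rot: [-3.142, 0.0, 0.155]
contact_force: [0.3, -0.0, 0.6]
opening: 0.0879
```

Emit:
arm_command(series=[{"dp": [0, 0, -1], "spin": 0}, {"dp": [0, 0, -3], "spin": 0}, {"dp": [0, 0, -4.5], "spin": 0}, {"dp": [0, 0, -4.5], "spin": 0}, {"dp": [0, 0, -4.5], "spin": 0}, {"dp": [0, 0, -4.5], "spin": 0}, {"dp": [0, 0, -4.5], "spin": 0}, {"dp": [0, 0, -2], "spin": 0}])

```text
t: 46.0
ee_pos: [0.6268, -0.2673, 0.3209]
ee_rot: [3.138, -0.007, 0.155]
contact_force: [0.0, 0.2, 0.7]
opening: 0.088
```

Emit:
arm_command(series=[{"dp": [0, -4, 0], "spin": 0}, {"dp": [0, -4.5, 0], "spin": 0}, {"dp": [0, -4.5, 0], "spin": 0}, {"dp": [0, -4.5, 0], "spin": 0}, {"dp": [0, -4.5, 0], "spin": 0}, {"dp": [0, -4.5, 0], "spin": 0}, {"dp": [0, -3, 0], "spin": 0}, {"dp": [0, 0, 0], "spin": 0}])

```text
t: 46.8
ee_pos: [0.5785, 0.0304, 0.3161]
ee_rot: [-3.139, -0.002, 0.164]
contact_force: [-0.1, 0.2, -0.2]
opening: 0.0883
```

```bash
python3 plan.py; python3 - <<'E'
from h import *
d=grab("top");s=grab("side")
crop(s,220,80,460,300,2,"b.png");crop(d,340,140,500,280,2,"a.png")
a,b=cv2.imread("pics/a.png"),cv2.imread("pics/b.png")
a=cv2.copyMakeBorder(a,0,b.shape[0]-a.shape[0],0,0,0);cv2.imwrite("pics/fin.png",np.hstack([b,a]))
E
```

```text
t 46.8 [0.5785 0.0304 0.3161] [-3.1395e+00 -1.5000e-03  1.6390e-01] F [-0.12  0.19 -0.16] op 0.0883
```

View pics/fin.png

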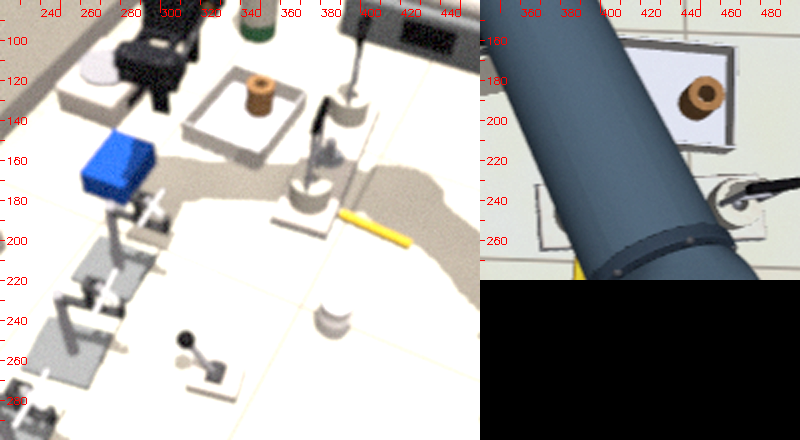

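```bash
python3 -c "
from rig import ctrl
print(ctrl.hand_in())"
```

```text
the job is handed in; nothing more can be done
None
```

The unwinder is loaded, and the job was handed in at about 47 s on the robot's clock. Only two reels and one core tube were there at the start.

- **Reels:** I pushed each reel about 15.5–16.5 mm into its keeper, lifted it about 26 mm, backed it off the hook and lowered it onto an end spindle (`spindle_0` and `spindle_2`). Both went down until I felt the base and look fully home in the pictures.
- **Lock lever:** After both reels were on, I pushed it over until it hit its stop at about 10 N. The picture shows it leaning to the far side.
- **Core tube:** It now stands in the white tray. It had not been knocked aside before I picked it up.
- **Rest of the bench:** I saw no contact with anything else. I did not measure the bottle and dishes again at the end.

Some readings were off what you specified:

- **Push force:** It read about 8–11 N at the wrist while the reel's bar was still on the hook. That is above the 2–6 N given for the keeper, and I put the difference down to friction of the bar on the hook.
- **First reel:** It moved to about 18 mm for a moment as the lift began, against the 15–17 mm range. I brought it back to about 16.5 mm.
- **Pressing home:** The second reel was pressed onto the base with up to 17 N.
- **Tilt:** Both reels hung slightly tilted in the grip, with the drum about 4 mm off. I corrected for this before lowering, and neither met resistance going onto its spindle.

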